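# Sort flanged bushes by size with the tapered lane gauge

## Robot

A 6-joint arm with a two-finger parallel gripper is mounted at the origin on a cart in front of the work surface, level with it; the furniture and walls round the work are solid. World frame = base frame: x ahead of the robot, y to its left, z up, the work surface at z = 0. Lengths are in mm, angles in rad, forces in N, time in s.
With the tool pointing down it reaches from about 350 to 975 mm from the base axis. Payload 7.1 kg.
Tool frame: the origin (TCP) lies midway between the tips of the shut fingers; the grasp point (between the pads) lies ctrl.grip_point_offset behind it (ctrl.grip_point_offset is the distance from the TCP to the grasp point, in mm); z points along the fingers, y is the line along which they close (so a half turn about z gives the same grasp; the last joint's range is limited). The gripper opens to 88 mm and grips with 3 to 60 N. Pads are 20 mm wide; open, the fingers measure 115 mm over their backs; the gripper's body (75 mm by 178 mm) begins 61 mm behind the grasp point.
Start: joints at [-1.254, 0.423, 1.63, -0, 1.089, -0.019], TCP at [205.97, -590.069, 189.275] pointing down, gripper open.
Joint ranges: [-3, 3], [-0.9, 2.11], [0.09, 2.58], [-1.31, 4.45], [0.11, 2.69], [-2.54, 2.54]. Speed limits (rad/s): [2.39, 2.39, 3.01, 3.14, 3.14, 3.14].

## Interface

Orientations are given as a rotation vector (axis times angle).
In Python, from workcell import ctrl gives the robot as it stands.
- The arm moves only by the tool apply_moves, never from a script. Its argument "targets" is a list of rows, each an object of numbers: "tx", "ty", "tz": the shift along the world's x, y, z in m; "spin": the turn about the world's z in degrees. In form: [{"tx": .., "ty": .., "tz": .., "spin": ..}, ...]. A call has exactly 8 rows; each row is the pose to reach, as a shift and turn from the pose commanded when the call began; what a row does not reach only later rows make up. A row lasts 1/10 s, in which the tool goes at most 50 mm and 8.59 degrees, less where a joint would pass 70% of its speed; a pose out of reach is approached as far as the arm can. A call with a gripper value outside its range is refused whole. "gripper" is the closure, from -1 (fully open) to 1 (shut), set as the call begins (left out, the last holds). The fingers move at their own pace and stop on an object; the grip force is fixed at half the most. Time passes only in rows, so rows that repeat a pose let the fingers close, or fill a call up. It gives the time, the measured TCP pose, the force, the opening and the grip force at its end, in the units of the state.
- ctrl.get_obs(): the state, without advancing time (a new reading comes with each control period).
- ctrl.get_image(name): name is "side" or "top"; returns the picture (400x640x3 uint8, red, green, blue); there is no depth.
- ctrl.get_calibration(name): a dict with "fov_y" (degrees; the focal length in pixels is half the picture's height over the tangent of half this angle, whatever the lens; pixels are square), "cx", "cy" (the principal point, pixels), "dist" ([k1, k2, p1, p2, k3] as OpenCV has them; the pictures are not rectified), "rvec" (rotation vector, rad) and "tvec" (3), from world to camera coordinates, as OpenCV has them. Camera axes: x right, y down, z forward; pixel columns grow to the right and rows downward; lengths in mm; the calibration is good to about 2 mm. A picture is of the moment at which its call begins. get_calibration takes no time and is no camera call.
- ctrl.close_job(): hands the job in; it is judged then, once.
Trained networks look in the newest picture that a camera, given by its name, has taken for a name from the list of things; names that differ only in an ending like _2 or _b are one class to them, and where a whole thing is asked for, a point or a joint stands for the part that bears it (a point fixed in the world has none). Each returns a list of dicts, best first, with "score" (0 to 1); they miss things now and then, are a little off and sometimes report something else, mostly with a low value. They report only what shows in the picture. A call takes as long as a camera call. They do not tell look-alikes from the thing itself.
- ctrl.outline_of(name, camera): "pixels" (400x640 bool, what is visible of it) and "box" ([left, top, right, bottom] in pixels, round what is visible of it).
- ctrl.pinpoint(name, camera): "uv" ([column, row] in pixels: a listed point, or the origin of a listed thing).
The state is a dict: "t": time; "qpos": joint angles; "qvel": joint speeds; "joint_torque": joint torques, N m; "ee_pos": TCP position; "orientation": TCP orientation; "ft_force": force on the tool from outside, world axes, zero at the start; "moment": the same for the moment, N m; "width": finger opening in mm; "grasp_force": force on a finger pad.
Only numpy, scipy, OpenCV 4.12 (cv2) and the standard library are available. Lean on these libraries where they do the work, as an engineer would, in place of code of your own. Each camera call takes 0.05 s, during which the arm holds its last target. There are 200 camera calls.

## Task

Turn the gauge's black dial until its red mark points at the long white line. Then slide every flanged bush upright, collar down, each in a lane of its own, from the wide mouth along the tapered lane until it wedges, and let go, so that all of them stand wedged in the gauge together. Then lift them out and stand each one in the bin of the colour of the band it stopped at, leaving the dial as set and the solvent bottle standing.

Things in the scene. Friction and masses are not known exactly. Their poses are not given: they have to be found in the camera images.
- gauge_zero (a point): the lane gauge: a fixed dark steel plate 157 x 366 x 5 mm with four parallel tapered lanes 69 mm apart. The point lies on the plate's top, 5 mm above the table; plate from -78 to +79 mm in x, -170 to +196 mm in y. +x runs along the lanes from their wide mouth (near the robot) to the narrow end, +y to the left. Lane walls stand 12 mm above the plate, from x = -70 to +55 mm
- lane_1 (a point): right-hand lane (nearest the dial): point on its centre line on the plate's top, axes as the gauge's. With the dial on its line every lane is 32 mm - 0.2 x wide (x along it from this point; 46 mm at the mouth), evenly about the centre line, so collars of 38, 34, 30 and 26 mm wedge with their axis at about x = -30, -10, +10 and +30 mm
- lane_2 (a point): the same point of the second lane from the right. Coloured bands 20 mm long on each lane's floor and on top of its left wall: red from x = -40 to -20 mm, yellow -20 to 0, green 0 to +20, blue +20 to +40; a bush stops at the band that its axis stands over
- lane_3 (a point): the same point of the third lane from the right. Walls are 7 mm thick; a crossbar closes the narrow ends at x = +60 mm
- lane_4 (a point): the same point of the left-hand lane
- dial (a joint): angle of the dial, rad, 0 to 3.0, growing clockwise seen from above; it stays where it is left (friction about 0.08 N m). Its red mark meets the long white line at 1.5; short white lines are at 0.5, 1.0, 2.0 and 2.5. Turning it clockwise moves the right-hand walls of all lanes 4 mm per rad, narrowing them
- dial_grip (a point): grip point of the black dial, on its axis 42 mm above the table, right of the lanes on the gauge: a bar 42 mm long, 14 mm wide, from 19 to 49 mm above the table, on a disc of 44 mm diameter (top 19 mm up). x axis: along the bar to the end with the red mark (turns with the dial; at dial 0 it is the gauge's +x)
- bush_a: a loose upright flanged bush, 42 mm tall: round steel collar at the foot, 12 mm high, its diameter one of 26, 30, 34 or 38 mm (no two alike; which one this is has to be gauged), below a round grey stem of 18 mm diameter, 30 mm tall, to grip; origin: centre of its underside, z up along its axis; about 0.14 kg, weight low; may be absent
- bush_b: a loose upright flanged bush, 42 mm tall: round steel collar at the foot, 12 mm high, its diameter one of 26, 30, 34 or 38 mm (no two alike; which one this is has to be gauged), below a round grey stem of 18 mm diameter, 30 mm tall, to grip; origin: centre of its underside, z up along its axis; about 0.14 kg, weight low; may be absent
- bush_c: a loose upright flanged bush, 42 mm tall: round steel collar at the foot, 12 mm high, its diameter one of 26, 30, 34 or 38 mm (no two alike; which one this is has to be gauged), below a round grey stem of 18 mm diameter, 30 mm tall, to grip; origin: centre of its underside, z up along its axis; about 0.14 kg, weight low; may be absent
- bush_d: a loose upright flanged bush, 42 mm tall: round steel collar at the foot, 12 mm high, its diameter one of 26, 30, 34 or 38 mm (no two alike; which one this is has to be gauged), below a round grey stem of 18 mm diameter, 30 mm tall, to grip; origin: centre of its underside, z up along its axis; about 0.14 kg, weight low; may be absent
- bin_red: small open square bin, red all over, fixed to the table: 84 x 84 mm outside, walls 4 mm thick and 16 mm high, floor about 4 mm thick; origin: centre of its underside
- bin_yellow: small open square bin, yellow all over, fixed to the table: 84 x 84 mm outside, walls 4 mm thick and 16 mm high, floor about 4 mm thick; origin: centre of its underside
- bin_green: small open square bin, green all over, fixed to the table: 84 x 84 mm outside, walls 4 mm thick and 16 mm high, floor about 4 mm thick; origin: centre of its underside
- bin_blue: small open square bin, blue all over, fixed to the table: 84 x 84 mm outside, walls 4 mm thick and 16 mm high, floor about 4 mm thick; origin: centre of its underside
- solvent_bottle: white solvent bottle, 58 mm across, 144 mm tall, loose bystander behind and left of the gauge; origin: centre of its underside
Not all that is in view belongs to the job. What is shaped like the bush_c but green or yellow is not meant.

How it is judged (in metres and radians):
On the way, in this order (a step that is already met when the one before it is completed fails the run):
1. the dial stands on the long white line (1.5 within 0.12 rad) (value of joint dial between 1.38 and 1.62 rad), for 0.2 s.
2. with the dial still on its line, every bush stands upright on the gauge's floor, let go, wedged in a lane (axis no more than 7 mm short of and 9 mm past where its size wedges) (all of step 1 and x of bush_a in the frame of gauge_zero between 0.003 and 0.019 m and y of bush_a in the frame of gauge_zero between -0.08 and 0.19 m and z of each of bush_a, bush_b, bush_c, bush_d in the frame of gauge_zero below 0.004 m and angle between each of bush_a, bush_b, bush_c, bush_d's own z axis and vertical below 0.15 rad and contact force between each of bush_a, bush_b, bush_c, bush_d and the fingers below 0.1 N and linear speed of each of bush_a, bush_b, bush_c, bush_d below 0.02 m/s and x of bush_b in the frame of gauge_zero between -0.037 and -0.021 m and y of bush_b in the frame of gauge_zero between -0.08 and 0.19 m and x of bush_c in the frame of gauge_zero between 0.023 and 0.039 m and y of bush_c in the frame of gauge_zero between -0.08 and 0.19 m and x of bush_d in the frame of gauge_zero between -0.017 and -0.001 m and y of bush_d in the frame of gauge_zero between -0.08 and 0.19 m), for 0.3 s.
At the end, for the whole second after the job is handed in: every bush stands upright on the floor of the bin of its band's colour (axis within 34 mm of the bin's centre), at rest, and the dial is still within 0.12 rad of the long white line (all of step 1 and horizontal distance between bush_a and bin_green below 0.034 m and z of bush_a in the frame of bin_green below 0.008 m and angle between each of bush_a, bush_b, bush_c, bush_d's own z axis and vertical below 0.15 rad and linear speed of each of bush_a, bush_b, bush_c, bush_d below 0.02 m/s and horizontal distance between bush_b and bin_red below 0.034 m and z of bush_b in the frame of bin_red below 0.008 m and horizontal distance between bush_c and bin_blue below 0.034 m and z of bush_c in the frame of bin_blue below 0.008 m and horizontal distance between bush_d and bin_yellow below 0.034 m and z of bush_d in the frame of bin_yellow below 0.008 m); the robot touches nothing.
It fails at once if the solvent bottle is knocked over (angle between solvent_bottle's own z axis and vertical above 0.5 rad).
Of bush_a, bush_b, bush_c, bush_d only 3 to 4 are there at a start; the rules pass over those that are not, and their reading is None.
At some moment in a run one of bush_a, bush_b, bush_c, bush_d may be knocked a few centimetres aside while the robot is not near it.
Once in a run the grip may slacken for a moment while it holds something.
It also fails if it takes over 210 s, if anything falls off the work surface, if the arm or the gripper's body presses on something with over 40 N, if the wrist force passes 120 N, or if a joint passes its speed limit or range.

## Working session

There is one attempt and no reset: what is moved stays moved. The work goes in short steps, Python scripts to look and compute and a tool call to move; the robot and the scene stay as the last step left them, time stands still between calls to the robot, and variables do not carry over. Pictures are saved under pics/ and viewed, at most 14 in all, crops included, and the job is handed in when it is done.

Besides the shell and the picture viewer there is one more tool, called after "Call:" as name(argument=value, ...), one argument or row to a line, values as JSON. apply_moves: Moves the arm, as the interface text tells. Its arguments: {"type":"object","properties":{"targets":{"type":"array"},"gripper":{"type":"number"}},"required":["targets"]}

```bash
mkdir -p pics; cat > h.py <<'E'
import numpy as np, cv2
from workcell import ctrl
def cal(n):
    c=ctrl.get_calibration(n); f=200/np.tan(np.radians(c['fov_y'])/2)
    K=np.array([[f,0,c['cx']],[0,f,c['cy']],[0,0,1.]])
    return K,np.array(c['dist'],float),np.array(c['rvec'],float),np.array(c['tvec'],float)
def ray(n,uv):
    K,d,r,t=cal(n); R=cv2.Rodrigues(r)[0]
    p=cv2.undistortPoints(np.array([[uv]],float),K,d)[0,0]
    return -R.T@t, R.T@np.array([p[0],p[1],1])
def at(n,uv,z):
    o,v=ray(n,uv); return o+v*(z-o[2])/v[2]
def tri(uvt,uvs):
    A=[];b=[]
    for n,uv in (('top',uvt),('side',uvs)):
        o,v=ray(n,uv); v/=np.linalg.norm(v); P=np.eye(3)-np.outer(v,v); A.append(P);b.append(P@o)
    return np.linalg.lstsq(np.vstack(A),np.hstack(b),rcond=None)[0]
def proj(n,X):
    K,d,r,t=cal(n); return cv2.projectPoints(np.array([X],float),r,t,K,d)[0][:,0][0]
def snap(n,fn=None):
    im=ctrl.get_image(n)
    if fn: cv2.imwrite('pics/'+fn,im[:,:,::-1])
    return im
E
python3 - <<'E'
from h import *
np.set_printoptions(precision=1,suppress=True)
for n in('top','side'):
    snap(n,n+'0.png')
    o,v=ray(n,(320,200)); print(n,o,v)
    for k in ['gauge_zero','lane_1','lane_4','dial_grip','bush_a','bin_red','bin_yellow','bin_green','bin_blue','solvent_bottle']:
        for d in ctrl.pinpoint(k,n)[:7]:
            print(k,np.array(d['uv']),round(d['score'],2),at(n,d['uv'],{'g':5,'l':5,'d':42}.get(k[0],0)))
s=ctrl.get_obs();print(s['t'],s['ee_pos'],s['orientation'],ctrl.grip_point_offset)
E
```

```text
top [ 424.7   39.4 1381.8] [ 0.1 -0.  -1. ]
gauge_zero [299.8 167.9] 0.81 [602.6  78.9   5. ]
gauge_zero [339.7 170.4] 0.15 [592.6 -41.6   5. ]
lane_1 [268.3 169. ] 0.75 [601.2 174.1   5. ]
lane_1 [314.  170.8] 0.64 [592.9  36.1   5. ]
lane_1 [293.3 170.4] 0.62 [595.4  98.6   5. ]
lane_1 [240.7 174.3] 0.62 [586.8 258.    5. ]
lane_4 [268.3 169. ] 0.75 [601.2 174.1   5. ]
lane_4 [314.  170.8] 0.64 [592.9  36.1   5. ]
lane_4 [293.3 170.4] 0.62 [595.4  98.6   5. ]
lane_4 [240.7 174.3] 0.62 [586.8 258.    5. ]
dial_grip [339.4 170.8] 0.58 [587.  -38.5  42. ]
dial_grip [298.8 168.5] 0.24 [596.1  80.8  42. ]
bush_a [272.9 224.8] 0.66 [432.5 163.2   0. ]
bush_a [272.7 250.1] 0.48 [356.5 165.    0. ]
bush_a [324.4 218.3] 0.44 [449.    7.6   0. ]
bush_a [303.8 225.5] 0.42 [428.6  70.1   0. ]
bin_red [387.6 154.9] 0.69 [ 638.2 -189.3    0. ]
bin_red [267.2 169.7] 0.5 [599.8 178.    0. ]
bin_yellow [424.4 190. ] 0.79 [ 528.7 -298.9    0. ]
bin_green [423.9 152. ] 0.76 [ 645.4 -301.6    0. ]
bin_green [267.9 168.5] 0.15 [603.4 175.8   0. ]
bin_blue [394.  190.8] 0.68 [ 528.  -205.5    0. ]
bin_b
[... 758 characters left out ...]
0.7 273.9] 0.65 [365.8 166.5   0. ]
bush_a [349.4 241.7] 0.55 [434.1  70.9   0. ]
bush_a [346.1 268.2] 0.49 [424.8 161.4   0. ]
bush_a [359.5 211.2] 0.42 [429.8 -54.    0. ]
bin_red [284.8 235.8] 0.6 [598.9  86.2   0. ]
bin_red [301.4 172.6] 0.59 [ 635.9 -200.     0. ]
bin_red [262.6 280.6] 0.45 [602.9 242.3   0. ]
bin_yellow [345.  156.9] 0.84 [ 522.3 -318.7    0. ]
bin_green [310.8 159.6] 0.55 [ 626.7 -278.6    0. ]
bin_blue [336.7 176. ] 0.81 [ 525.8 -205.8    0. ]
solvent_bottle [213.7 334.4] 0.76 [651.3 403.3  -0. ]
solvent_bottle [280.4 241.3] 0.49 [603.6 108.3   0. ]
solvent_bottle [302.2 174.6] 0.42 [ 630.5 -190.     0. ]
1.1 [ 206.  -590.1  189.3] [ 3.1  0.5 -0. ] 18.700000000000003
```

```bash
python3 - <<'E'
import cv2
a=cv2.imread('pics/top0.png')[125:275,180:380]; cv2.imwrite('pics/topc.png',cv2.resize(a,None,fx=4,fy=4,interpolation=cv2.INTER_CUBIC))
a=cv2.imread('pics/side0.png')[140:310,220:420]; cv2.imwrite('pics/sidec.png',cv2.resize(a,None,fx=3.5,fy=3.5,interpolation=cv2.INTER_CUBIC))
E
```

```text
(no output)
```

View pics/topc.png

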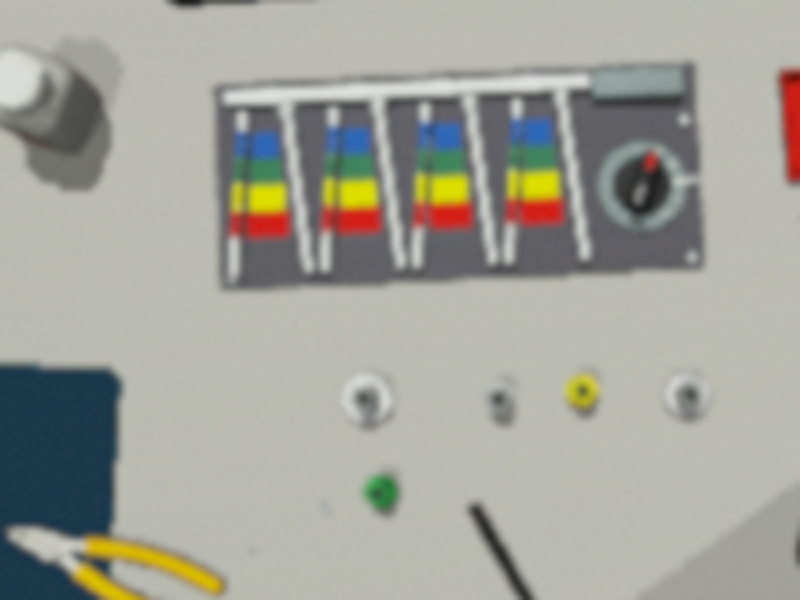

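View pics/sidec.png

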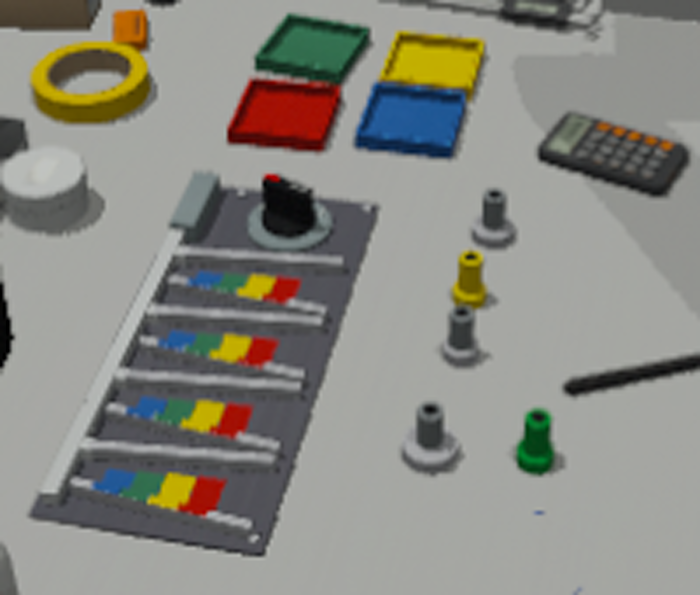

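View pics/top0.png

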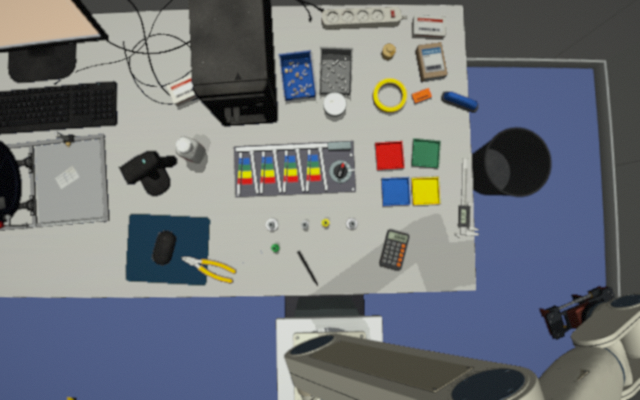

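Grey bushes appear at top pixels (272,225), (305,226) and (352,224). The yellow one at (325,222) and the green one at (275,248) are look-alikes. So three bushes are present. The dial at (340,171) has its red mark about 0.4 rad clockwise of +x, and the long line is at (351,170).

```bash
python3 - <<'E'
from h import *
from scipy.optimize import least_squares
np.set_printoptions(precision=1,suppress=True)
top=np.array([(215,88),(692,65),(703,265),(222,288)])/4+[180,125]
side={1:(205,172),2:(378,208),3:(263,553),0:(32,515)}
L=np.array([(79,196),(79,-170),(-78,-170),(-78,196)],float)
def W(p,l): c,s=np.cos(p[2]),np.sin(p[2]); return np.array([p[0]+c*l[0]-s*l[1],p[1]+s*l[0]+c*l[1],5])
def res(p):
    r=[]
    for i in range(4):
        r+=list(proj('top',W(p,L[i]))-top[i])
        r+=list(proj('side',W(p,L[i]))-(np.array(side[i])/3.5+[220,140]))
    return r
s=least_squares(res,[595,70,0]);print(s.x[:2],s.x[2],s.fun)
for i in range(4): print(at('top',top[i],5)[:2],at('side',np.array(side[i])/3.5+[220,140],5)[:2])
# bush stem tops: top view hole centre / side stem top
T=[(363,394+0),(497,399),(686,390)];
S=[(430,409),(460,314),(493,196)]
def full(a,o,k): return np.array(a)/k+o
for t,q in zip(T,S): print('stemtop',tri(full(t,[180,125],4),full(q,[220,140],3.5)))
# collars: side centre of collar top ring
for q in [(431,445),(461,347),(494,230)]: print('collar side',at('side',full(q,[220,140],3.5),8))
for q in [(368,400),(503,406),(688,397)]: print('collar top',at('top',full(q,[180,125],4),8))
m=tri(full((651,160),[180,125],4),full((270,180),[220,140],3.5)); c=tri(full((641,186),[180,125],4),full((290,194),[220,140],3.5));print('mark,dial',m,c)
for u in ('top','side'):
  for k in ('bush_a','dial_grip'):
    for d in ctrl.outline_of(k,u)[:6]:print(u,k,d['box'],round(d['score'],2),int(d['pixels'].sum()))
o=ctrl.get_obs();R=cv2.Rodrigues(np.array(o['orientation'],float))[0];print(R,o['qpos'],o['width'])
E
```

```text
[597.1  82.3] 0.022844309247519876 [-0.5 -0.3 -1.2 -1.1  0.5  0.3 -2.7  1.8  0.3  1.8  1.1 -2.  -0.7  1.2
  0.2 -0.3]
[670.7 278.5] [667.7 282.3]
[681.1 -84.2] [675.2 -95.9]
[528.5 -88.6] [524.  -79.9]
[518.4 274.4] [514.8 277.5]
stemtop [434.4 165.5  39.7]
stemtop [430.7  67.9  38.3]
stemtop [432.5 -70.9  39.2]
collar side [430.8 167.1   8. ]
collar side [428.8  68.9   8. ]
collar side [428.  -68.7   8. ]
collar top [431.9 165.2   8. ]
collar top [425.4  64.2   8. ]
collar top [429.3 -74.6   8. ]
mark,dial [603.6 -48.8  42.6] [585.3 -41.2  37.4]
top bush_a [346.5, 219.6, 358.9, 232.3] 0.65 109
top bush_a [267.3, 219.5, 274.0, 231.9] 0.52 102
top bush_a [271.5, 247.2, 279.3, 251.7] 0.44 46
top bush_a [297.4, 222.4, 308.9, 228.8] 0.41 63
top dial_grip [330.3, 165.4, 347.5, 180.4] 0.75 163
side bush_a [350.0, 211.3, 361.4, 230.8] 0.66 143
side bush_a [336.8, 252.8, 350.6, 275.2] 0.59 227
side bush_a [367.1, 256.5, 378.6, 274.7] 0.49 157
side bush_a [355.3, 194.4, 368.4, 210.4] 0.47 155
side bush_a [349.1, 227.6, 358.9, 245.2] 0.41 139
side dial_grip [293.7, 190.9, 312.4, 209.8] 0.59 232
[[ 0.9  0.3 -0. ]
 [ 0.3 -0.9  0. ]
 [ 0.  -0.  -1. ]] [-1.3  0.4  1.6  0.   1.1 -0. ] 87.85813903056348
```

Call:
apply_moves(
  targets=[
    {"tx": 0.024, "ty": 0.034, "tz": 0, "spin": 8.5},
    {"tx": 0.048, "ty": 0.068, "tz": 0, "spin": 17},
    {"tx": 0.072, "ty": 0.103, "tz": 0, "spin": 25.5},
    {"tx": 0.096, "ty": 0.137, "tz": 0, "spin": 34},
    {"tx": 0.12, "ty": 0.172, "tz": 0, "spin": 42.5},
    {"tx": 0.144, "ty": 0.206, "tz": 0, "spin": 51},
    {"tx": 0.168, "ty": 0.24, "tz": 0, "spin": 59.5},
    {"tx": 0.19, "ty": 0.2745, "tz": 0, "spin": 68},
  ],
  gripper=-0.3,
)

```text
t: 2.1
ee_pos: [397.0, -314.3, 189.6]
orientation: [2.267, 2.174, 0.0]
ft_force: [0.3, 0.5, 0.6]
width: 57.2
grasp_force: 0.0
```

Call:
apply_moves(
  targets=[
    {"tx": 0.024, "ty": 0.034, "tz": 0, "spin": 8.5},
    {"tx": 0.048, "ty": 0.068, "tz": 0, "spin": 17},
    {"tx": 0.072, "ty": 0.103, "tz": 0, "spin": 25.5},
    {"tx": 0.096, "ty": 0.137, "tz": 0, "spin": 34},
    {"tx": 0.12, "ty": 0.172, "tz": 0, "spin": 42.5},
    {"tx": 0.144, "ty": 0.206, "tz": 0, "spin": 51},
    {"tx": 0.168, "ty": 0.24, "tz": 0, "spin": 59.5},
    {"tx": 0.19, "ty": 0.2745, "tz": 0, "spin": 68},
  ],
)

```text
t: 2.9
ee_pos: [587.0, -39.5, 189.4]
orientation: [0.664, 3.07, 0.0]
ft_force: [0.7, -0.9, -0.2]
width: 56.8
grasp_force: 0.0
```

```bash
cat >> h.py <<'E'
def st():
    o=ctrl.get_obs();R=cv2.Rodrigues(np.array(o['orientation'],float))[0]
    print('t %.1f'%o['t'],'tcp',np.round(o['ee_pos'],1),'yaw_y %.1f'%np.degrees(np.arctan2(R[1,1],R[0,1])),'q6 %.2f'%o['qpos'][5],'F',np.round(o['ft_force'],1),'w %.1f g %.1f'%(o['width'],o['grasp_force']))
E
python3 -c "
from h import *
st()
from workcell import ctrl
a={}
for n in ('top','side'):
    ctrl.get_image(n)
    for k in ('dial_grip',): print(n,[(d['uv'],round(d['score'],2)) for d in ctrl.pinpoint(k,n)[:1]])
"
```

```text
t 2.9 tcp [587.  -39.5 189.4] yaw_y 65.6 q6 -1.23 F [ 0.7 -0.9 -0.2] w 56.8 g 0.0
top [([338.1, 171.7], 0.64)]
side [([302.9, 194.7], 0.73)]
```

Call:
apply_moves(
  targets=[
    {"tx": -0.001, "ty": -0.001, "tz": -0.035, "spin": 0},
    {"tx": -0.001, "ty": -0.001, "tz": -0.07, "spin": 0},
    {"tx": -0.001, "ty": -0.001, "tz": -0.1, "spin": 0},
    {"tx": -0.001, "ty": -0.001, "tz": -0.125, "spin": 0},
    {"tx": -0.001, "ty": -0.001, "tz": -0.145, "spin": 0},
    {"tx": -0.001, "ty": -0.001, "tz": -0.158, "spin": 0},
    {"tx": -0.001, "ty": -0.001, "tz": -0.163, "spin": 0},
    {"tx": -0.001, "ty": -0.001, "tz": -0.163, "spin": 0},
  ],
)

```text
t: 3.9
ee_pos: [584.6, -42.7, 26.2]
orientation: [-0.675, -3.068, 0.0]
ft_force: [-0.4, -0.1, -1.0]
width: 57.3
grasp_force: 0.0
```

Call:
apply_moves(
  targets=[
    {"tx": 0, "ty": 0, "tz": 0, "spin": 0},
    {"tx": 0, "ty": 0, "tz": 0, "spin": 0},
    {"tx": 0, "ty": 0, "tz": 0, "spin": 0},
    {"tx": 0, "ty": 0, "tz": 0, "spin": 0},
    {"tx": 0, "ty": 0, "tz": 0, "spin": 0},
    {"tx": 0, "ty": 0, "tz": 0, "spin": 0},
    {"tx": 0, "ty": 0, "tz": 0, "spin": 0},
    {"tx": 0, "ty": 0, "tz": 0, "spin": 0},
  ],
  gripper=1,
)

```text
t: 4.7
ee_pos: [584.9, -42.1, 26.2]
orientation: [-0.674, -3.068, 0.0]
ft_force: [0.8, -0.2, -0.5]
width: 0.3
grasp_force: 0.0
```

```bash
python3 -c "
from h import *
st()"
```

```text
t 4.7 tcp [584.9 -42.1  26.2] yaw_y 65.2 q6 -1.23 F [ 0.8 -0.2 -0.5] w 0.3 g 0.0
```

```bash
python3 -c "
from h import *
a=snap('top')[125:215,270:410];b=snap('side')[120:230,240:380]
r=lambda x:cv2.resize(x,(560,int(x.shape[0]*4)),interpolation=2)[:290 if 0 else None]
a=r(a);b=r(b)
im=np.vstack([a,b]);im=cv2.resize(im,None,fx=.74,fy=.74,interpolation=cv2.INTER_AREA)
cv2.imwrite('pics/d1.png',im[:,:,::-1])"
```

```text
(no output)
```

View pics/d1.png

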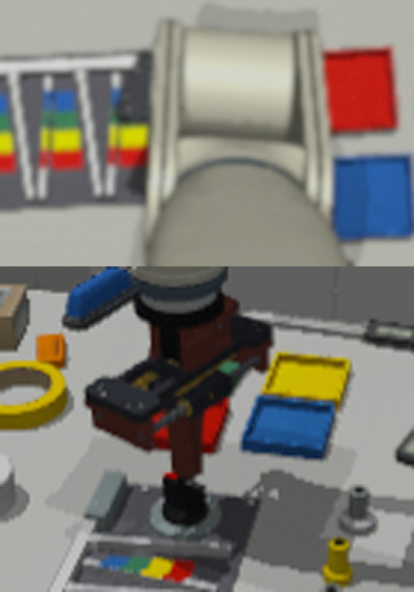

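```bash
python3 -c "
from h import *
print(proj('side',[585,-42,26]),proj('side',[585,-42,49]),proj('side',[585,-42,100]),proj('top',[585,-42,49]))
for k in('top','side'): print(ctrl.get_calibration(k))
print(tri((339.4,170.8),(303.1,193.6)))
print(tri((338.1,171.7),(302.9,194.7)))
snap('side','d2.png')
a=cv2.imread('pics/d2.png')[165:225,270:340];cv2.imwrite('pics/d3.png',cv2.resize(a,None,fx=8,fy=8,interpolation=2))
"
```

```text
[303.14454136 198.60759646] [302.81345961 191.86865098] [302.0533625  176.32485944] [340.74524546 171.15324666]
{'fov_y': 47.15327341551186, 'cx': 317.7479222704465, 'cy': 201.17961897273, 'dist': array([-0.09860214,  0.        ,  0.        ,  0.        ,  0.        ]), 'rvec': array([ 2.17524385, -2.21962513,  0.07030814]), 'tvec': array([  36.85901162,  499.66606977, 1356.5086229 ])}
{'fov_y': 50.33172618485155, 'cx': 323.3122726299031, 'cy': 202.05739872631364, 'dist': array([-0.09281398,  0.        ,  0.        ,  0.        ,  0.        ]), 'rvec': array([ 0.31367245, -2.70968118,  1.3188099 ]), 'tvec': array([ 504.08866992,  115.86594238, 1038.44665925])}
[584.97921466 -38.60292081  45.79586699]
[583.4217922  -34.54992438  45.21014161]
```

View pics/d3.png

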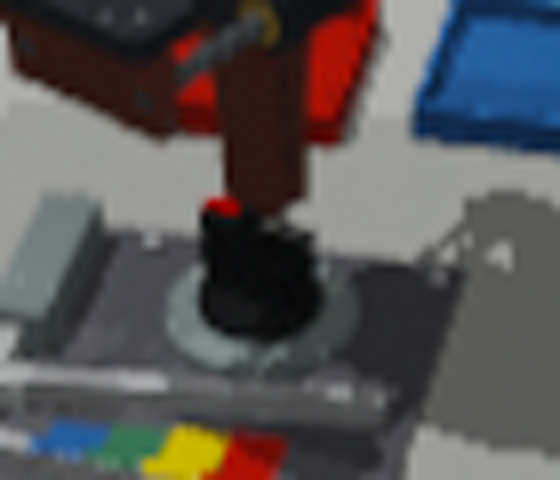

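The fingers show behind the dial (tip near (304,191)), not round it. I'll raise the arm and compare the projected TCP with the picture.

Call:
apply_moves(
  targets=[
    {"tx": 0, "ty": 0, "tz": 0.02, "spin": 0},
    {"tx": 0, "ty": 0, "tz": 0.05, "spin": 0},
    {"tx": -0.03, "ty": 0, "tz": 0.08, "spin": 0},
    {"tx": -0.07, "ty": 0, "tz": 0.08, "spin": 0},
    {"tx": -0.1, "ty": 0, "tz": 0.08, "spin": 0},
    {"tx": -0.1, "ty": 0, "tz": 0.08, "spin": 0},
    {"tx": -0.1, "ty": 0, "tz": 0.08, "spin": 0},
    {"tx": -0.1, "ty": 0, "tz": 0.08, "spin": 0},
  ],
)

```text
t: 5.65
ee_pos: [486.6, -42.2, 106.6]
orientation: [0.673, 3.067, 0.0]
ft_force: [-0.3, -0.5, -0.7]
width: 0.5
grasp_force: 0.0
```

```bash
python3 -c "
from h import *
st()
p=np.array(ctrl.get_obs()['ee_pos'])
a=snap('side');b=snap('top')
def crop(im,n,o,w,h,k):
    c=cv2.resize(im[o[1]:o[1]+h,o[0]:o[0]+w],None,fx=k,fy=k,interpolation=2)
    for q in (p,p*[1,1,0]):
        u=(proj(n,q)-o)*k; cv2.drawMarker(c,tuple(int(v) for v in u),(255,0,255),0,12,1)
    print(n,proj(n,p)); return c
c1=crop(a,'side',(250,110),130,130,4);c2=crop(b,'top',(270,120),65,130,4)
cv2.imwrite('pics/d4.png',np.hstack([c1,c2])[:,:,::-1])"
```

```text
t 5.7 tcp [486.6 -42.2 106.6] yaw_y 65.2 q6 -1.25 F [-0.3 -0.5 -0.7] w 0.5 g 0.0
side [338.72320355 178.93529713]
top [342.84378697 203.76362961]
```

View pics/d4.png

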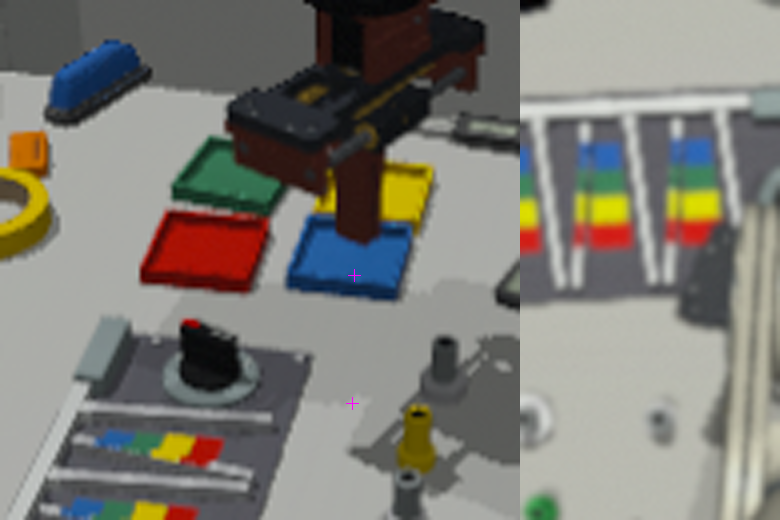

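```bash
python3 -c "
from h import *
for z in (189,270,300,340): print(z,proj('top',[206,-590,z]),proj('side',[206,-590,z]))
p=np.array([486.6,-42.2,106.6])
u=(250+358/4,110+241/4)
print(u,'at z106',at('side',u,106.6)); 
for z in (120,130,135,140): print(z,at('side',u,z))
im=cv2.imread('pics/top0.png')[260:400,500:640]
im=cv2.resize(im,None,fx=3,fy=3,interpolation=2)
for z in (189,300):
  q=(proj('top',[206,-590,z])-[500,260])*3; cv2.drawMarker(im,tuple(int(v) for v in q),(255,0,255),0,12,1)
s=cv2.resize(cv2.imread('pics/side0.png'),None,fx=.6,fy=.6) 
for z in (189,300):
  q=proj('side',[206,-590,z])*.6; cv2.drawMarker(s,tuple(int(v) for v in q),(255,0,255),0,9,1)
o=np.zeros((420,804,3),np.uint8);o[:,:420]=im;o[:240,420:]=s[:, :384];
cv2.imwrite('pics/d5.png',o)"
```

```text
189 [551.31204038 302.90564738] [453.52512168  78.9260562 ]
270 [567.43982112 308.02302231] [457.48815441  55.43170448]
300 [573.95408378 310.08684325] [458.99650827  46.36903171]
340 [583.14794594 312.99636879] [461.04069774  33.97286635]
(339.5, 170.25) at z106 [492.79291138 -81.97212105 106.6       ]
120 [488.88141666 -62.30182642 120.        ]
130 [485.96239075 -47.62250207 130.        ]
135 [484.50287779 -40.28283989 135.        ]
140 [483.04336484 -32.94317771 140.        ]
```

Call:
apply_moves(
  targets=[
    {"tx": 0, "ty": 0, "tz": -0.02, "spin": 0},
    {"tx": 0, "ty": 0, "tz": -0.04, "spin": 0},
    {"tx": 0, "ty": 0, "tz": -0.06, "spin": 0},
    {"tx": 0, "ty": 0, "tz": -0.075, "spin": 0},
    {"tx": 0, "ty": 0, "tz": -0.085, "spin": 0},
    {"tx": 0, "ty": 0, "tz": -0.092, "spin": 0},
    {"tx": 0, "ty": 0, "tz": -0.096, "spin": 0},
    {"tx": 0, "ty": 0, "tz": -0.096, "spin": 0},
  ],
)

```text
t: 6.55
ee_pos: [485.1, -42.1, 10.1]
orientation: [-0.674, -3.068, 0.0]
ft_force: [0.0, 0.1, 0.4]
width: 0.5
grasp_force: 0.0
```

```bash
python3 -c "
from h import *
st()
p=np.array(ctrl.get_obs()['ee_pos'])
a=snap('side');b=snap('top')
def crop(im,n,o,w,h,k):
    c=cv2.resize(im[o[1]:o[1]+h,o[0]:o[0]+w],None,fx=k,fy=k,interpolation=2)
    for q in (p,p*[1,1,0]):
        u=(proj(n,q)-o)*k; cv2.drawMarker(c,tuple(int(v) for v in u),(255,0,255),0,12,1)
    print(n,proj(n,p)); return c
c1=crop(a,'side',(270,130),100,100,6)
cv2.imwrite('pics/d6.png',c1[:,:,::-1])"
```

```text
t 6.5 tcp [485.1 -42.1  10.1] yaw_y 65.2 q6 -1.25 F [0.  0.1 0.4] w 0.5 g 0.0
side [338.81287426 208.18256712]
```

View pics/d6.png

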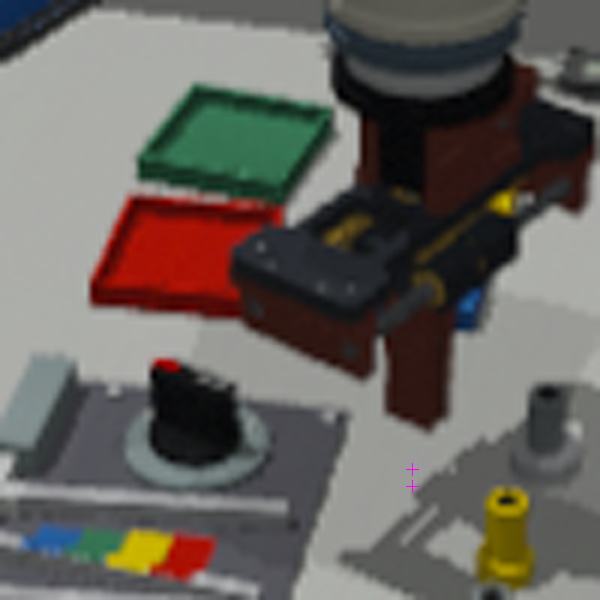

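Call:
apply_moves(
  targets=[
    {"tx": 0, "ty": 0, "tz": -0.002, "spin": 0},
    {"tx": 0, "ty": 0, "tz": -0.004, "spin": 0},
    {"tx": 0, "ty": 0, "tz": -0.006, "spin": 0},
    {"tx": 0, "ty": 0, "tz": -0.008, "spin": 0},
    {"tx": 0, "ty": 0, "tz": -0.009, "spin": 0},
    {"tx": 0, "ty": 0, "tz": -0.01, "spin": 0},
    {"tx": 0, "ty": 0, "tz": -0.011, "spin": 0},
    {"tx": 0, "ty": 0, "tz": -0.012, "spin": 0},
  ],
)

```text
t: 7.45
ee_pos: [485.0, -42.1, -1.8]
orientation: [-0.673, -3.069, 0.0]
ft_force: [-0.4, 0.3, -0.1]
width: 0.7
grasp_force: 0.0
```

```bash
python3 -c "
from h import *
st()"
```

```text
t 7.5 tcp [485.  -42.1  -1.8] yaw_y 65.2 q6 -1.25 F [-0.4  0.3 -0.1] w 0.7 g 0.0
```

Call:
apply_moves(
  targets=[
    {"tx": 0, "ty": 0, "tz": -0.002, "spin": 0},
    {"tx": 0, "ty": 0, "tz": -0.004, "spin": 0},
    {"tx": 0, "ty": 0, "tz": -0.005, "spin": 0},
    {"tx": 0, "ty": 0, "tz": -0.006, "spin": 0},
    {"tx": 0, "ty": 0, "tz": -0.007, "spin": 0},
    {"tx": 0, "ty": 0, "tz": -0.008, "spin": 0},
    {"tx": 0, "ty": 0, "tz": -0.009, "spin": 0},
    {"tx": 0, "ty": 0, "tz": -0.01, "spin": 0},
  ],
)

```text
t: 8.25
ee_pos: [485.0, -42.1, -11.8]
orientation: [0.674, 3.069, -0.0]
ft_force: [-0.1, 0.6, -0.1]
width: 0.4
grasp_force: 0.0
```

```bash
python3 -c "
from h import *
st()
print(at('side',(340.8,201.3),38), at('side',(340.8,201.3),10))
a=snap('side')[130:230,270:370]
cv2.imwrite('pics/d7.png',cv2.resize(a,None,fx=5,fy=5,interpolation=2)[:,:,::-1])
"
```

```text
t 8.2 tcp [485.  -42.1 -11.8] yaw_y 65.2 q6 -1.25 F [-0.1  0.6 -0.1] w 0.4 g 0.0
[479.1426339 -37.8788557  38.       ] [485.96495798 -73.17221399  10.        ]
```

View pics/d7.png

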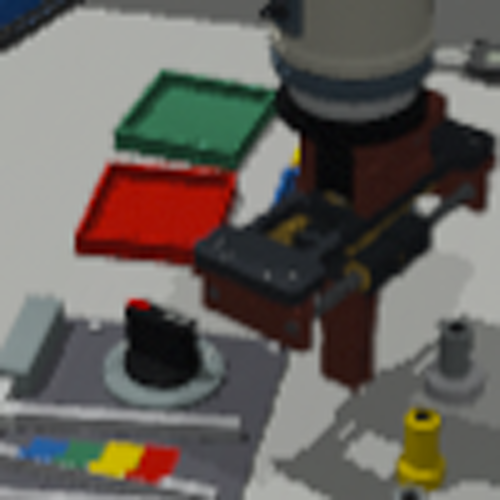

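Call:
apply_moves(
  targets=[
    {"tx": 0, "ty": 0, "tz": -0.002, "spin": 0},
    {"tx": 0, "ty": 0, "tz": -0.004, "spin": 0},
    {"tx": 0, "ty": 0, "tz": -0.006, "spin": 0},
    {"tx": 0, "ty": 0, "tz": -0.008, "spin": 0},
    {"tx": 0, "ty": 0, "tz": -0.009, "spin": 0},
    {"tx": 0, "ty": 0, "tz": -0.01, "spin": 0},
    {"tx": 0, "ty": 0, "tz": -0.011, "spin": 0},
    {"tx": 0, "ty": 0, "tz": -0.011, "spin": 0},
  ],
)

```text
t: 9.1
ee_pos: [484.9, -42.1, -22.8]
orientation: [-0.673, -3.068, 0.0]
ft_force: [0.2, 0.1, -0.3]
width: 0.4
grasp_force: 0.0
```

Call:
apply_moves(
  targets=[
    {"tx": 0, "ty": 0, "tz": -0.001, "spin": 0},
    {"tx": 0, "ty": 0, "tz": -0.001, "spin": 0},
    {"tx": 0, "ty": 0, "tz": -0.002, "spin": 0},
    {"tx": 0, "ty": 0, "tz": -0.002, "spin": 0},
    {"tx": 0, "ty": 0, "tz": -0.003, "spin": 0},
    {"tx": 0, "ty": 0, "tz": -0.003, "spin": 0},
    {"tx": 0, "ty": 0, "tz": -0.003, "spin": 0},
    {"tx": 0, "ty": 0, "tz": -0.003, "spin": 0},
  ],
)

```text
t: 9.9
ee_pos: [485.0, -42.1, -25.7]
orientation: [0.674, 3.068, -0.0]
ft_force: [0.2, -0.1, 0.0]
width: 0.7
grasp_force: 0.0
```

Call:
apply_moves(
  targets=[
    {"tx": 0, "ty": 0, "tz": -0.001, "spin": 0},
    {"tx": 0, "ty": 0, "tz": -0.001, "spin": 0},
    {"tx": 0, "ty": 0, "tz": -0.002, "spin": 0},
    {"tx": 0, "ty": 0, "tz": -0.002, "spin": 0},
    {"tx": 0, "ty": 0, "tz": -0.003, "spin": 0},
    {"tx": 0, "ty": 0, "tz": -0.003, "spin": 0},
    {"tx": 0, "ty": 0, "tz": -0.003, "spin": 0},
    {"tx": 0, "ty": 0, "tz": -0.003, "spin": 0},
  ],
)

```text
t: 10.7
ee_pos: [485.0, -42.1, -28.7]
orientation: [-0.673, -3.069, 0.0]
ft_force: [-0.2, 0.2, -0.2]
width: 0.4
grasp_force: 0.0
```

```bash
python3 -c "
from h import *
st()"
```

```text
t 10.7 tcp [485.  -42.1 -28.7] yaw_y 65.2 q6 -1.25 F [-0.2  0.2 -0.2] w 0.4 g 0.0
```

Call:
apply_moves(
  targets=[
    {"tx": 0, "ty": 0, "tz": -0.001, "spin": 0},
    {"tx": 0, "ty": 0, "tz": -0.001, "spin": 0},
    {"tx": 0, "ty": 0, "tz": -0.002, "spin": 0},
    {"tx": 0, "ty": 0, "tz": -0.002, "spin": 0},
    {"tx": 0, "ty": 0, "tz": -0.003, "spin": 0},
    {"tx": 0, "ty": 0, "tz": -0.003, "spin": 0},
    {"tx": 0, "ty": 0, "tz": -0.003, "spin": 0},
    {"tx": 0, "ty": 0, "tz": -0.003, "spin": 0},
  ],
)

```text
t: 11.5
ee_pos: [485.0, -42.1, -31.7]
orientation: [0.674, 3.069, -0.0]
ft_force: [0.7, 0.8, -0.1]
width: 0.3
grasp_force: 0.0
```

```bash
python3 -c "
from h import *
st()
a=snap('side').astype(int)
m=(a[:,:,0]<110)&(a[:,:,0]>a[:,:,1]*1.5)&(a[:,:,0]>a[:,:,2]*1.5)
m[:, :325]=0;m[:,360:]=0;m[225:]=0
ys,xs=np.nonzero(m)
for y in range(ys.max()-8,ys.max()+1): print(y,xs[ys==y])
p=[485,-42,0]
for z in (-30,0,5): print(z,proj('side',[485,-42,z]))
"
```

```text
t 11.5 tcp [485.  -42.1 -31.7] yaw_y 65.2 q6 -1.25 F [ 0.7  0.8 -0.1] w 0.3 g 0.0
205 [329 330 335 336 337 338 339 340 341 342 343]
206 [335 336 337 338 339 340 341 342 343]
207 [335 336 337 338 339 340 341 342 343]
208 [335 336 337 338 339 340 341 342 343]
209 [335 336 337 338 339 340 341 342 343]
210 [335 336 337 338 339 340 341 342 343]
211 [336 337 338 339 340 341 342]
212 [338 339 340 341]
213 [340 341]
-30 [338.65045542 219.45082249]
0 [338.78752886 211.07796848]
5 [338.81069162 209.65630301]
```

Call:
apply_moves(
  targets=[
    {"tx": 0, "ty": 0, "tz": -0.001, "spin": 0},
    {"tx": 0, "ty": 0, "tz": -0.001, "spin": 0},
    {"tx": 0, "ty": 0, "tz": -0.002, "spin": 0},
    {"tx": 0, "ty": 0, "tz": -0.002, "spin": 0},
    {"tx": 0, "ty": 0, "tz": -0.003, "spin": 0},
    {"tx": 0, "ty": 0, "tz": -0.003, "spin": 0},
    {"tx": 0, "ty": 0, "tz": -0.003, "spin": 0},
    {"tx": 0, "ty": 0, "tz": -0.003, "spin": 0},
  ],
)

```text
t: 12.35
ee_pos: [485.1, -42.1, -33.2]
orientation: [0.673, 3.068, 0.0]
ft_force: [-6.5, 0.5, 23.5]
width: 0.5
grasp_force: 12.1
```

Call:
apply_moves(
  targets=[
    {"tx": 0, "ty": 0, "tz": -0.001, "spin": 0},
    {"tx": 0, "ty": 0, "tz": -0.001, "spin": 0},
    {"tx": 0, "ty": 0, "tz": -0.002, "spin": 0},
    {"tx": 0, "ty": 0, "tz": -0.002, "spin": 0},
    {"tx": 0, "ty": 0, "tz": -0.003, "spin": 0},
    {"tx": 0, "ty": 0, "tz": -0.003, "spin": 0},
    {"tx": 0, "ty": 0, "tz": -0.003, "spin": 0},
    {"tx": 0, "ty": 0, "tz": -0.003, "spin": 0},
  ],
)

```text
t: 13.15
ee_pos: [485.1, -42.1, -33.4]
orientation: [0.673, 3.068, 0.0]
ft_force: [-15.1, 0.9, 66.2]
width: 0.5
grasp_force: 33.3
```

Contact at reported z = -33.2, so the real fingertip sits about 33 mm above the reported TCP. I'll allow for that from here on and go back to the dial.

Call:
apply_moves(
  targets=[
    {"tx": 0, "ty": 0, "tz": 0.03, "spin": 0},
    {"tx": 0, "ty": 0, "tz": 0.07, "spin": 0},
    {"tx": 0.01, "ty": 0.002, "tz": 0.1, "spin": 0},
    {"tx": 0.05, "ty": 0.002, "tz": 0.1, "spin": 0},
    {"tx": 0.09, "ty": 0.002, "tz": 0.1, "spin": 0},
    {"tx": 0.1, "ty": 0.002, "tz": 0.1, "spin": 0},
    {"tx": 0.1, "ty": 0.002, "tz": 0.1, "spin": 0},
    {"tx": 0.1, "ty": 0.002, "tz": 0.1, "spin": 0},
  ],
  gripper=-0.3,
)

```text
t: 13.95
ee_pos: [583.0, -40.0, 61.4]
orientation: [-0.673, -3.066, 0.001]
ft_force: [-0.2, -0.3, -0.3]
width: 56.6
grasp_force: 0.0
```

Call:
apply_moves(
  targets=[
    {"tx": 0, "ty": 0, "tz": -0.02, "spin": 0},
    {"tx": 0, "ty": 0, "tz": -0.04, "spin": 0},
    {"tx": 0, "ty": 0, "tz": -0.055, "spin": 0},
    {"tx": 0, "ty": 0, "tz": -0.063, "spin": 0},
    {"tx": 0, "ty": 0, "tz": -0.068, "spin": 0},
    {"tx": 0, "ty": 0, "tz": -0.07, "spin": 0},
    {"tx": 0, "ty": 0, "tz": -0.07, "spin": 0},
    {"tx": 0, "ty": 0, "tz": -0.07, "spin": 0},
  ],
)

```text
t: 14.75
ee_pos: [585.4, -40.1, -7.2]
orientation: [0.673, 3.068, 0.0]
ft_force: [0.3, -0.2, 1.0]
width: 57.1
grasp_force: 0.0
```

Call:
apply_moves(
  targets=[
    {"tx": 0, "ty": 0, "tz": 0, "spin": 0},
    {"tx": 0, "ty": 0, "tz": 0, "spin": 0},
    {"tx": 0, "ty": 0, "tz": 0, "spin": 0},
    {"tx": 0, "ty": 0, "tz": 0, "spin": 0},
    {"tx": 0, "ty": 0, "tz": 0, "spin": 0},
    {"tx": 0, "ty": 0, "tz": 0, "spin": 0},
    {"tx": 0, "ty": 0, "tz": 0, "spin": 0},
    {"tx": 0, "ty": 0, "tz": 0, "spin": 0},
  ],
  gripper=1,
)

```text
t: 15.55
ee_pos: [584.0, -40.8, -7.7]
orientation: [-0.673, -3.067, 0.002]
ft_force: [-3.3, -4.4, 2.2]
width: 13.8
grasp_force: 30.0
```

```bash
python3 -c "
from h import *
st()"
```

```text
t 15.6 tcp [584.  -40.8  -7.7] yaw_y 65.2 q6 -1.23 F [-3.3 -4.4  2.2] w 13.8 g 30.0
```

Call:
apply_moves(
  targets=[
    {"tx": -0.001, "ty": -0.001, "tz": 0, "spin": -8},
    {"tx": -0.001, "ty": -0.001, "tz": 0, "spin": -16},
    {"tx": -0.001, "ty": -0.001, "tz": 0, "spin": -24},
    {"tx": -0.001, "ty": -0.001, "tz": 0, "spin": -32},
    {"tx": -0.001, "ty": -0.001, "tz": 0, "spin": -40},
    {"tx": -0.001, "ty": -0.001, "tz": 0, "spin": -48},
    {"tx": -0.001, "ty": -0.001, "tz": 0, "spin": -54},
    {"tx": -0.001, "ty": -0.001, "tz": 0, "spin": -59.6},
  ],
)

```text
t: 16.35
ee_pos: [588.9, -37.7, -7.6]
orientation: [2.112, 2.319, 0.014]
ft_force: [16.0, 19.8, -15.0]
width: 13.4
grasp_force: 30.0
```

Call:
apply_moves(
  targets=[
    {"tx": 0, "ty": 0, "tz": 0, "spin": 0},
    {"tx": 0, "ty": 0, "tz": 0, "spin": 0},
    {"tx": 0, "ty": 0, "tz": 0, "spin": 0},
    {"tx": 0, "ty": 0, "tz": 0, "spin": 0},
    {"tx": 0, "ty": 0, "tz": 0, "spin": 0},
    {"tx": 0, "ty": 0, "tz": 0, "spin": 0},
    {"tx": 0, "ty": 0, "tz": 0, "spin": 0},
    {"tx": 0, "ty": 0, "tz": 0, "spin": 0},
  ],
)

```text
t: 17.15
ee_pos: [589.0, -37.7, -7.6]
orientation: [2.108, 2.323, 0.014]
ft_force: [15.2, 19.6, -13.4]
width: 13.5
grasp_force: 30.0
```

```bash
python3 -c "
from h import *
st()"
```

```text
t 17.1 tcp [589.  -37.7  -7.6] yaw_y 5.6 q6 -0.19 F [ 15.2  19.6 -13.4] w 13.5 g 30.0
```

Call:
apply_moves(
  targets=[
    {"tx": 0.003, "ty": 0.002, "tz": 0, "spin": 0},
    {"tx": 0.005, "ty": 0.003, "tz": 0, "spin": 0},
    {"tx": 0.005, "ty": 0.003, "tz": 0, "spin": 0},
    {"tx": 0.005, "ty": 0.003, "tz": 0, "spin": 0},
    {"tx": 0.005, "ty": 0.003, "tz": 0, "spin": 0},
    {"tx": 0.005, "ty": 0.003, "tz": 0, "spin": 0},
    {"tx": 0.005, "ty": 0.003, "tz": 0, "spin": 0},
    {"tx": 0.005, "ty": 0.003, "tz": 0, "spin": 0},
  ],
)

```text
t: 17.95
ee_pos: [588.9, -37.5, -7.7]
orientation: [-2.11, -2.327, -0.001]
ft_force: [0.9, 6.6, -0.1]
width: 13.9
grasp_force: 30.0
```

```bash
python3 -c "
from h import *
st()"
```

```text
t 17.9 tcp [588.9 -37.5  -7.7] yaw_y 5.6 q6 -0.18 F [ 0.9  6.6 -0.1] w 13.9 g 30.0
```

Call:
apply_moves(
  targets=[
    {"tx": 0, "ty": 0, "tz": 0, "spin": 0},
    {"tx": 0, "ty": 0, "tz": 0, "spin": 0},
    {"tx": 0, "ty": 0, "tz": 0, "spin": 0},
    {"tx": 0, "ty": 0, "tz": 0, "spin": 0},
    {"tx": 0, "ty": 0, "tz": 0.02, "spin": 0},
    {"tx": 0, "ty": 0, "tz": 0.05, "spin": 0},
    {"tx": 0, "ty": 0, "tz": 0.09, "spin": 0},
    {"tx": 0, "ty": 0, "tz": 0.1, "spin": 0},
  ],
  gripper=-0.1,
)

```text
t: 18.75
ee_pos: [591.5, -38.4, 96.2]
orientation: [2.106, 2.324, 0.006]
ft_force: [1.5, -1.1, 0.2]
width: 48.3
grasp_force: 0.0
```

Call:
apply_moves(
  targets=[
    {"tx": -0.04, "ty": -0.008, "tz": 0, "spin": -4},
    {"tx": -0.08, "ty": -0.016, "tz": 0, "spin": -4},
    {"tx": -0.12, "ty": -0.024, "tz": 0, "spin": -4},
    {"tx": -0.155, "ty": -0.034, "tz": 0, "spin": -4},
    {"tx": -0.155, "ty": -0.034, "tz": 0, "spin": -4},
    {"tx": -0.155, "ty": -0.034, "tz": 0, "spin": -4},
    {"tx": -0.155, "ty": -0.034, "tz": 0, "spin": -4},
    {"tx": -0.155, "ty": -0.034, "tz": 0, "spin": -4},
  ],
)

```text
t: 19.55
ee_pos: [435.3, -72.0, 92.3]
orientation: [2.188, 2.253, 0.001]
ft_force: [-0.1, -0.6, 0.1]
width: 48.1
grasp_force: 0.0
```

```bash
python3 -c "
from h import *
st()
a=snap('top');b=snap('side')
ca=cv2.resize(a[135:255,225:375],None,fx=4,fy=4,interpolation=2)
p=np.array(ctrl.get_obs()['ee_pos'])+[0,0,33]
cb=cv2.resize(b[130:280,265:385],None,fx=4,fy=4,interpolation=2)[:480]
cb=cv2.resize(b[150:270,325:375],None,fx=4,fy=4,interpolation=2)
u=(proj('side',p)-[325,150])*4;cv2.drawMarker(cb,tuple(int(v) for v in u),(255,0,255),0,12,1)
cv2.imwrite('pics/e1.png',np.hstack([ca,cb])[:,:,::-1])
"
```

```text
t 19.6 tcp [435.3 -72.   92.3] yaw_y 1.7 q6 -0.22 F [-0.1 -0.6  0.1] w 48.1 g 0.0
```

View pics/e1.png

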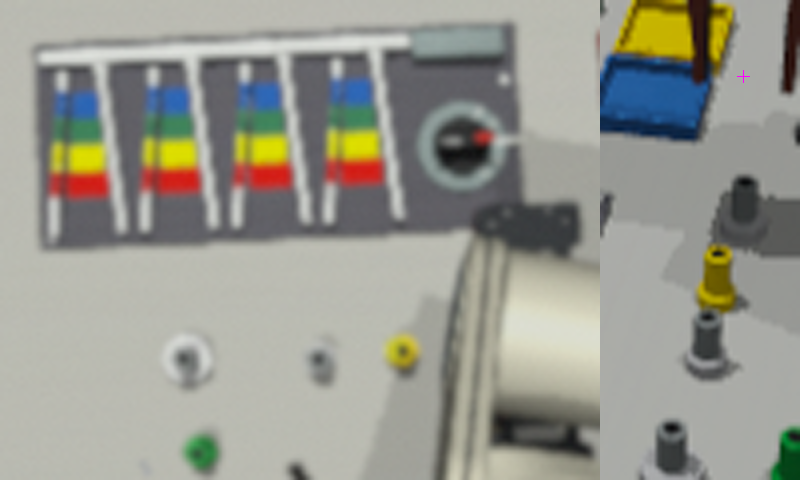

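```bash
python3 -c "
from h import *
np.set_printoptions(precision=1,suppress=True)
f=lambda u:np.array(u)/4+[225,135]
for l in ([(330,220),(337,62),(375,50),(398,218)],[(238,224),(244,68),(283,55),(306,218)],[(145,228),(152,70),(192,58),(214,224)],[(53,238),(62,75),(99,62),(122,230)]):
    P=[at('top',f(u),17)[:2] for u in l]
    print((P[0]+P[3])/2,(P[1]+P[2])/2,P[0]-P[3],P[1]-P[2])
print('dial',at('top',f((461,144)),19), at('top',f((466,139.5)),49))
for u in [(38,52),(512,25),(522,228),(42,247)]: print(at('top',f(u),5))
"
```

```text
[534.4  31.3] [657.4  34.8] [-0.5 50.8] [-8.6 28.7]
[534.3 100. ] [654.6 104.4] [-3.5 50.8] [-9.3 29.5]
[531.9 169.2] [654.1 173.2] [-2.  51.6] [-8.5 30.2]
[527.3 238.1] [652.2 242.2] [-4.9 51.8] [-9.2 28. ]
dial [589.1 -42.4  19. ] [588.7 -44.3  49. ]
[667.6 276.2   5. ]
[681.1 -84.2   5. ]
[526.2 -87.7   5. ]
[519.1 274.4   5. ]
```

Call:
apply_moves(
  targets=[
    {"tx": -0.003, "ty": -0.001, "tz": -0.03, "spin": 0},
    {"tx": -0.003, "ty": -0.001, "tz": -0.06, "spin": 0},
    {"tx": -0.003, "ty": -0.001, "tz": -0.085, "spin": 0},
    {"tx": -0.003, "ty": -0.001, "tz": -0.1, "spin": 0},
    {"tx": -0.003, "ty": -0.001, "tz": -0.106, "spin": 0},
    {"tx": -0.003, "ty": -0.001, "tz": -0.109, "spin": 0},
    {"tx": -0.003, "ty": -0.001, "tz": -0.109, "spin": 0},
    {"tx": -0.003, "ty": -0.001, "tz": -0.109, "spin": 0},
  ],
)

```text
t: 20.45
ee_pos: [431.6, -73.1, -16.1]
orientation: [2.189, 2.252, 0.001]
ft_force: [0.9, -0.1, -0.7]
width: 48.2
grasp_force: 0.0
```

Call:
apply_moves(
  targets=[
    {"tx": 0, "ty": 0, "tz": 0, "spin": 0},
    {"tx": 0, "ty": 0, "tz": 0, "spin": 0},
    {"tx": 0, "ty": 0, "tz": 0, "spin": 0},
    {"tx": 0, "ty": 0, "tz": 0, "spin": 0},
    {"tx": 0, "ty": 0, "tz": 0, "spin": 0},
    {"tx": 0, "ty": 0, "tz": 0, "spin": 0},
    {"tx": 0, "ty": 0, "tz": 0, "spin": 0},
    {"tx": 0, "ty": 0, "tz": 0, "spin": 0},
  ],
  gripper=1,
)

```text
t: 21.25
ee_pos: [431.1, -73.1, -16.6]
orientation: [2.189, 2.253, 0.0]
ft_force: [0.2, -0.4, 5.4]
width: 17.6
grasp_force: 30.0
```

```bash
python3 -c "
from h import *
st();print(ctrl.get_obs()['moment'])"
```

```text
t 21.2 tcp [431.1 -73.1 -16.6] yaw_y 1.6 q6 -0.22 F [ 0.2 -0.4  5.4] w 17.6 g 30.0
[-0.0710842  -0.03405466  0.02266777]
```

Call:
apply_moves(
  targets=[
    {"tx": 0, "ty": 0, "tz": 0.015, "spin": 0},
    {"tx": 0.03, "ty": 0, "tz": 0.015, "spin": 0},
    {"tx": 0.06, "ty": 0.01, "tz": 0.015, "spin": 0},
    {"tx": 0.068, "ty": 0.04, "tz": 0.015, "spin": 0},
    {"tx": 0.068, "ty": 0.075, "tz": 0.015, "spin": 0},
    {"tx": 0.068, "ty": 0.1035, "tz": 0.012, "spin": 0},
    {"tx": 0.068, "ty": 0.1035, "tz": 0.007, "spin": 0},
    {"tx": 0.068, "ty": 0.1035, "tz": 0.007, "spin": 0},
  ],
)

```text
t: 22.05
ee_pos: [498.0, 30.8, -10.6]
orientation: [-2.187, -2.254, 0.002]
ft_force: [0.8, -0.1, -1.5]
width: 17.5
grasp_force: 30.0
```

Call:
apply_moves(
  targets=[
    {"tx": 0.01, "ty": 0, "tz": 0, "spin": 0},
    {"tx": 0.02, "ty": 0.0005, "tz": 0, "spin": 0},
    {"tx": 0.03, "ty": 0.001, "tz": 0, "spin": 0},
    {"tx": 0.038, "ty": 0.001, "tz": 0, "spin": 0},
    {"tx": 0.044, "ty": 0.001, "tz": 0, "spin": 0},
    {"tx": 0.049, "ty": 0.001, "tz": 0, "spin": 0},
    {"tx": 0.052, "ty": 0.0015, "tz": 0, "spin": 0},
    {"tx": 0.052, "ty": 0.0015, "tz": 0, "spin": 0},
  ],
)

```text
t: 22.85
ee_pos: [551.3, 32.0, -9.7]
orientation: [2.189, 2.253, 0.0]
ft_force: [0.4, -0.5, -2.0]
width: 17.4
grasp_force: 30.0
```

```bash
python3 -c "
from h import *
st();print(ctrl.get_obs()['moment'])"
```

```text
t 22.9 tcp [551.3  32.   -9.7] yaw_y 1.6 q6 0.01 F [ 0.4 -0.5 -2. ] w 17.4 g 30.0
[-0.05650591 -0.08399333  0.01723697]
```

Call:
apply_moves(
  targets=[
    {"tx": 0, "ty": 0, "tz": -0.001, "spin": 0},
    {"tx": 0.003, "ty": 0, "tz": -0.0015, "spin": 0},
    {"tx": 0.006, "ty": 0, "tz": -0.0015, "spin": 0},
    {"tx": 0.009, "ty": 0, "tz": -0.0015, "spin": 0},
    {"tx": 0.012, "ty": 0, "tz": -0.0015, "spin": 0},
    {"tx": 0.015, "ty": 0.0005, "tz": -0.0015, "spin": 0},
    {"tx": 0.018, "ty": 0.0005, "tz": -0.0015, "spin": 0},
    {"tx": 0.021, "ty": 0.0005, "tz": -0.0015, "spin": 0},
  ],
)

```text
t: 23.65
ee_pos: [572.2, 32.5, -11.2]
orientation: [-2.189, -2.253, 0.0]
ft_force: [0.3, -0.6, -2.1]
width: 16.8
grasp_force: 30.0
```

Call:
apply_moves(
  targets=[
    {"tx": 0.002, "ty": 0, "tz": 0, "spin": 0},
    {"tx": 0.004, "ty": 0, "tz": 0, "spin": 0},
    {"tx": 0.006, "ty": 0, "tz": 0, "spin": 0},
    {"tx": 0.008, "ty": 0, "tz": 0, "spin": 0},
    {"tx": 0.009, "ty": 0, "tz": 0, "spin": 0},
    {"tx": 0.01, "ty": 0, "tz": 0, "spin": 0},
    {"tx": 0.011, "ty": 0, "tz": 0, "spin": 0},
    {"tx": 0.011, "ty": 0, "tz": 0, "spin": 0},
  ],
)

```text
t: 24.45
ee_pos: [583.1, 32.4, -11.2]
orientation: [2.189, 2.253, 0.0]
ft_force: [-0.8, 0.4, -2.6]
width: 17.3
grasp_force: 30.0
```

```bash
python3 -c "
from h import *
st();print(ctrl.get_obs()['moment'])"
```

```text
t 24.4 tcp [583.1  32.4 -11.2] yaw_y 1.6 q6 0.01 F [-0.8  0.4 -2.6] w 17.3 g 30.0
[-0.03185598 -0.0409386  -0.02830656]
```

Call:
apply_moves(
  targets=[
    {"tx": 0.001, "ty": 0, "tz": 0, "spin": 0},
    {"tx": 0.002, "ty": 0, "tz": 0, "spin": 0},
    {"tx": 0.003, "ty": 0, "tz": 0, "spin": 0},
    {"tx": 0.004, "ty": 0, "tz": 0, "spin": 0},
    {"tx": 0.005, "ty": 0, "tz": 0, "spin": 0},
    {"tx": 0.006, "ty": 0, "tz": 0, "spin": 0},
    {"tx": 0.007, "ty": 0, "tz": 0, "spin": 0},
    {"tx": 0.008, "ty": 0, "tz": 0, "spin": 0},
  ],
)

```text
t: 25.25
ee_pos: [590.3, 32.8, -11.4]
orientation: [-2.189, -2.252, 0.001]
ft_force: [-3.7, 3.9, -1.4]
width: 17.5
grasp_force: 30.0
```

```bash
python3 -c "
from h import *
st();print(ctrl.get_obs()['moment'])"
```

```text
t 25.2 tcp [590.3  32.8 -11.4] yaw_y 1.6 q6 0.01 F [-3.7  3.9 -1.4] w 17.5 g 30.0
[ 0.73012464  0.5302583  -0.06280409]
```

Call:
apply_moves(
  targets=[
    {"tx": 0, "ty": 0.0005, "tz": 0, "spin": 0},
    {"tx": 0, "ty": 0.001, "tz": 0, "spin": 0},
    {"tx": 0.001, "ty": 0.001, "tz": 0, "spin": 0},
    {"tx": 0.001, "ty": 0.001, "tz": 0, "spin": 0},
    {"tx": 0.002, "ty": 0.001, "tz": 0, "spin": 0},
    {"tx": 0.002, "ty": 0.001, "tz": 0, "spin": 0},
    {"tx": 0.002, "ty": 0.001, "tz": 0, "spin": 0},
    {"tx": 0.002, "ty": 0.001, "tz": 0, "spin": 0},
  ],
)

```text
t: 26.05
ee_pos: [593.0, 33.3, -11.2]
orientation: [2.189, 2.253, 0.0]
ft_force: [-0.4, -0.4, -1.3]
width: 17.3
grasp_force: 30.0
```

```bash
python3 -c "
from h import *
st();print(ctrl.get_obs()['moment'])"
```

```text
t 26.1 tcp [593.   33.3 -11.2] yaw_y 1.6 q6 0.01 F [-0.4 -0.4 -1.3] w 17.3 g 30.0
[-0.09112759  0.01313134  0.02736021]
```

Call:
apply_moves(
  targets=[
    {"tx": 0.001, "ty": 0, "tz": 0, "spin": 0},
    {"tx": 0.001, "ty": 0, "tz": 0, "spin": 0},
    {"tx": 0.002, "ty": 0, "tz": 0, "spin": 0},
    {"tx": 0.002, "ty": 0, "tz": 0, "spin": 0},
    {"tx": 0.003, "ty": 0, "tz": 0, "spin": 0},
    {"tx": 0.003, "ty": 0, "tz": 0, "spin": 0},
    {"tx": 0.004, "ty": 0, "tz": 0, "spin": 0},
    {"tx": 0.004, "ty": 0, "tz": 0, "spin": 0},
  ],
)

```text
t: 26.85
ee_pos: [593.6, 33.4, -11.5]
orientation: [-2.186, -2.25, 0.007]
ft_force: [-10.7, -1.3, 7.6]
width: 17.2
grasp_force: 30.0
```

```bash
python3 -c "
from h import *
st();print(ctrl.get_obs()['moment'])"
```

```text
t 26.9 tcp [593.6  33.4 -11.5] yaw_y 1.6 q6 0.01 F [-10.7  -1.3   7.6] w 17.2 g 30.0
[-0.0936068   1.88794123 -0.0286477 ]
```

Call:
apply_moves(
  targets=[
    {"tx": -0.002, "ty": 0, "tz": 0, "spin": 0},
    {"tx": -0.002, "ty": 0, "tz": 0, "spin": 0},
    {"tx": -0.002, "ty": 0, "tz": 0, "spin": 0},
    {"tx": -0.002, "ty": 0, "tz": 0, "spin": 0},
    {"tx": -0.002, "ty": 0, "tz": 0.02, "spin": 0},
    {"tx": -0.002, "ty": 0, "tz": 0.05, "spin": 0},
    {"tx": -0.002, "ty": 0, "tz": 0.09, "spin": 0},
    {"tx": -0.002, "ty": 0, "tz": 0.1, "spin": 0},
  ],
  gripper=-0.1,
)

```text
t: 27.65
ee_pos: [598.0, 33.6, 92.8]
orientation: [2.186, 2.25, 0.008]
ft_force: [0.7, 0.4, 1.0]
width: 48.2
grasp_force: 0.0
```

Call:
apply_moves(
  targets=[
    {"tx": -0.04, "ty": 0.008, "tz": 0, "spin": 0},
    {"tx": -0.08, "ty": 0.016, "tz": 0, "spin": 0},
    {"tx": -0.12, "ty": 0.024, "tz": 0, "spin": 0},
    {"tx": -0.165, "ty": 0.033, "tz": 0, "spin": 0},
    {"tx": -0.165, "ty": 0.033, "tz": 0, "spin": 0},
    {"tx": -0.165, "ty": 0.033, "tz": 0, "spin": 0},
    {"tx": -0.165, "ty": 0.033, "tz": 0, "spin": 0},
    {"tx": -0.165, "ty": 0.033, "tz": 0, "spin": 0},
  ],
)

```text
t: 28.45
ee_pos: [431.6, 66.4, 88.9]
orientation: [2.189, 2.252, 0.002]
ft_force: [0.5, 0.1, -0.7]
width: 48.4
grasp_force: 0.0
```

```bash
python3 -c "
from h import *
np.set_printoptions(precision=1,suppress=True)
st()
a=snap('top');b=snap('side')
for n in('top','side'):
    for d in ctrl.pinpoint('bush_a',n)[:7]: print(n,np.array(d['uv']),round(d['score'],2),at(n,d['uv'],0)[:2],at(n,d['uv'],5)[:2])
p=np.array(ctrl.get_obs()['ee_pos'])+[0,0,33]
ca=cv2.resize(a[150:270,230:330],None,fx=4,fy=4,interpolation=2)
cb=cv2.resize(b[170:290,285:385],None,fx=4,fy=4,interpolation=2)
u=(proj('side',p)-[285,170])*4;cv2.drawMarker(cb,tuple(int(v) for v in u),(255,0,255),0,12,1)
cv2.imwrite('pics/e2.png',np.hstack([ca,cb])[:,:,::-1])
"
```

```text
t 28.4 tcp [431.6  66.4  88.9] yaw_y 1.6 q6 0.10 F [ 0.5  0.1 -0.7] w 48.4 g 0.0
top [316.1 171.2] 0.67 [592.2  29.8] [591.6  29.8]
top [275.1 222.7] 0.43 [438.7 156.4] [438.7 156. ]
side [293.  220.5] 0.65 [595.7  23.8] [593.8  29.4]
side [351.9 240.7] 0.64 [428.6  66. ] [427.8  71.2]
side [356.3 225.2] 0.52 [428.2   5.2] [427.4  10.8]
side [343.9 265.5] 0.5 [431.5 154.1] [430.7 158.8]
side [371.1 275.1] 0.49 [364.3 169.9] [364.  174.5]
```

View pics/e2.png

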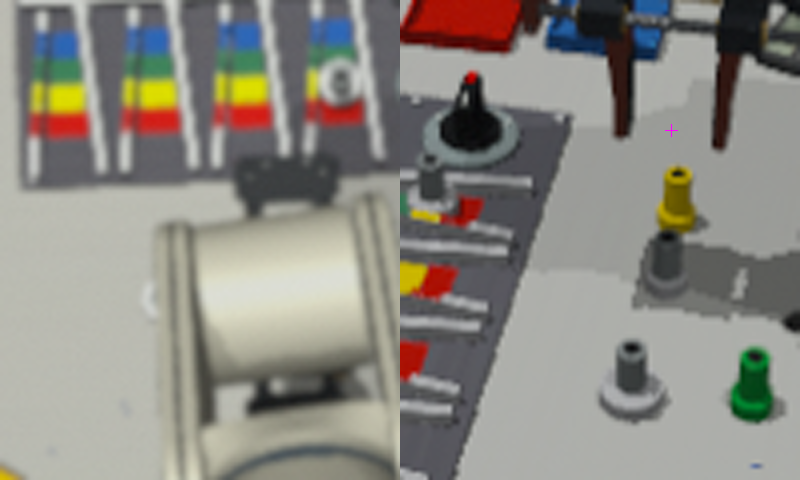

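Call:
apply_moves(
  targets=[
    {"tx": -0.002, "ty": 0, "tz": -0.03, "spin": 0},
    {"tx": -0.002, "ty": 0, "tz": -0.06, "spin": 0},
    {"tx": -0.002, "ty": 0, "tz": -0.085, "spin": 0},
    {"tx": -0.002, "ty": 0, "tz": -0.097, "spin": 0},
    {"tx": -0.002, "ty": 0, "tz": -0.103, "spin": 0},
    {"tx": -0.002, "ty": 0, "tz": -0.105, "spin": 0},
    {"tx": -0.002, "ty": 0, "tz": -0.105, "spin": 0},
    {"tx": -0.002, "ty": 0, "tz": -0.105, "spin": 0},
  ],
)

```text
t: 29.45
ee_pos: [428.7, 66.5, -15.5]
orientation: [2.189, 2.252, 0.002]
ft_force: [-0.1, 0.0, 1.3]
width: 48.3
grasp_force: 0.0
```

Call:
apply_moves(
  targets=[
    {"tx": 0, "ty": 0, "tz": 0, "spin": 0},
    {"tx": 0, "ty": 0, "tz": 0, "spin": 0},
    {"tx": 0, "ty": 0, "tz": 0, "spin": 0},
    {"tx": 0, "ty": 0, "tz": 0, "spin": 0},
    {"tx": 0, "ty": 0, "tz": 0, "spin": 0},
    {"tx": 0, "ty": 0, "tz": 0, "spin": 0},
    {"tx": 0, "ty": 0, "tz": 0, "spin": 0},
    {"tx": 0, "ty": 0, "tz": 0, "spin": 0},
  ],
  gripper=1,
)

```text
t: 30.25
ee_pos: [428.4, 66.5, -16.1]
orientation: [2.189, 2.253, 0.001]
ft_force: [1.1, 0.1, 4.7]
width: 17.3
grasp_force: 30.0
```

```bash
python3 -c "
from h import *
st();print(ctrl.get_obs()['moment'])"
```

```text
t 30.2 tcp [428.4  66.5 -16.1] yaw_y 1.6 q6 0.10 F [1.1 0.1 4.7] w 17.3 g 30.0
[-0.09084118 -0.30300089 -0.00719134]
```

Call:
apply_moves(
  targets=[
    {"tx": 0, "ty": 0, "tz": 0.015, "spin": 0},
    {"tx": 0.03, "ty": 0.01, "tz": 0.015, "spin": 0},
    {"tx": 0.055, "ty": 0.025, "tz": 0.015, "spin": 0},
    {"tx": 0.07, "ty": 0.034, "tz": 0.012, "spin": 0},
    {"tx": 0.07, "ty": 0.034, "tz": 0.007, "spin": 0},
    {"tx": 0.07, "ty": 0.034, "tz": 0.007, "spin": 0},
    {"tx": 0.07, "ty": 0.034, "tz": 0.007, "spin": 0},
    {"tx": 0.07, "ty": 0.034, "tz": 0.007, "spin": 0},
  ],
)

```text
t: 31.05
ee_pos: [496.5, 99.9, -9.5]
orientation: [-2.189, -2.252, 0.002]
ft_force: [-0.6, 0.1, -1.8]
width: 17.4
grasp_force: 30.0
```

Call:
apply_moves(
  targets=[
    {"tx": 0.01, "ty": 0, "tz": 0, "spin": 0},
    {"tx": 0.02, "ty": 0.0005, "tz": 0, "spin": 0},
    {"tx": 0.03, "ty": 0.001, "tz": 0, "spin": 0},
    {"tx": 0.038, "ty": 0.001, "tz": 0, "spin": 0},
    {"tx": 0.044, "ty": 0.001, "tz": 0, "spin": 0},
    {"tx": 0.049, "ty": 0.001, "tz": 0, "spin": 0},
    {"tx": 0.052, "ty": 0.0015, "tz": -0.001, "spin": 0},
    {"tx": 0.052, "ty": 0.0015, "tz": -0.0015, "spin": 0},
  ],
)

```text
t: 31.85
ee_pos: [550.2, 102.0, -10.8]
orientation: [2.189, 2.253, 0.0]
ft_force: [-0.7, -0.1, -1.8]
width: 17.3
grasp_force: 30.0
```

Call:
apply_moves(
  targets=[
    {"tx": 0.005, "ty": 0, "tz": 0, "spin": 0},
    {"tx": 0.01, "ty": 0, "tz": 0, "spin": 0},
    {"tx": 0.015, "ty": 0, "tz": 0, "spin": 0},
    {"tx": 0.02, "ty": 0.0005, "tz": 0, "spin": 0},
    {"tx": 0.025, "ty": 0.0005, "tz": 0, "spin": 0},
    {"tx": 0.029, "ty": 0.001, "tz": 0, "spin": 0},
    {"tx": 0.032, "ty": 0.001, "tz": 0, "spin": 0},
    {"tx": 0.033, "ty": 0.001, "tz": 0, "spin": 0},
  ],
)

```text
t: 32.65
ee_pos: [583.4, 102.9, -10.7]
orientation: [2.189, 2.253, 0.0]
ft_force: [-0.2, -0.1, -2.0]
width: 17.3
grasp_force: 30.0
```

```bash
python3 -c "
from h import *
st();print(ctrl.get_obs()['moment'])"
```

```text
t 32.6 tcp [583.4 102.9 -10.7] yaw_y 1.6 q6 0.13 F [-0.2 -0.1 -2. ] w 17.3 g 30.0
[ 0.03344046 -0.09801245 -0.02341933]
```

Call:
apply_moves(
  targets=[
    {"tx": 0.004, "ty": 0, "tz": 0, "spin": 0},
    {"tx": 0.008, "ty": 0, "tz": 0, "spin": 0},
    {"tx": 0.012, "ty": 0, "tz": 0, "spin": 0},
    {"tx": 0.016, "ty": 0, "tz": 0, "spin": 0},
    {"tx": 0.019, "ty": 0, "tz": 0, "spin": 0},
    {"tx": 0.021, "ty": 0, "tz": 0, "spin": 0},
    {"tx": 0.022, "ty": 0, "tz": 0, "spin": 0},
    {"tx": 0.023, "ty": 0, "tz": 0, "spin": 0},
  ],
)

```text
t: 33.45
ee_pos: [605.9, 102.9, -10.8]
orientation: [-2.189, -2.253, 0.0]
ft_force: [-0.1, 0.2, -1.4]
width: 17.6
grasp_force: 30.0
```

Call:
apply_moves(
  targets=[
    {"tx": 0.001, "ty": 0, "tz": 0, "spin": 0},
    {"tx": 0.002, "ty": 0, "tz": 0, "spin": 0},
    {"tx": 0.003, "ty": 0, "tz": 0, "spin": 0},
    {"tx": 0.004, "ty": 0, "tz": 0, "spin": 0},
    {"tx": 0.005, "ty": 0, "tz": 0, "spin": 0},
    {"tx": 0.006, "ty": 0, "tz": 0, "spin": 0},
    {"tx": 0.007, "ty": 0, "tz": 0, "spin": 0},
    {"tx": 0.008, "ty": 0, "tz": 0, "spin": 0},
  ],
)

```text
t: 34.25
ee_pos: [614.1, 102.9, -10.7]
orientation: [2.189, 2.253, 0.0]
ft_force: [0.1, 0.4, -1.0]
width: 17.5
grasp_force: 30.0
```

Call:
apply_moves(
  targets=[
    {"tx": 0.001, "ty": 0, "tz": 0, "spin": 0},
    {"tx": 0.002, "ty": 0, "tz": 0, "spin": 0},
    {"tx": 0.003, "ty": 0, "tz": 0, "spin": 0},
    {"tx": 0.004, "ty": 0, "tz": 0, "spin": 0},
    {"tx": 0.005, "ty": 0, "tz": 0, "spin": 0},
    {"tx": 0.006, "ty": 0, "tz": 0, "spin": 0},
    {"tx": 0.007, "ty": 0, "tz": 0, "spin": 0},
    {"tx": 0.008, "ty": 0, "tz": 0, "spin": 0},
  ],
)

```text
t: 35.05
ee_pos: [622.1, 102.9, -10.7]
orientation: [2.189, 2.253, 0.0]
ft_force: [-0.0, -0.3, -1.0]
width: 17.3
grasp_force: 30.0
```

Call:
apply_moves(
  targets=[
    {"tx": 0.001, "ty": 0, "tz": 0, "spin": 0},
    {"tx": 0.002, "ty": 0, "tz": 0, "spin": 0},
    {"tx": 0.003, "ty": 0, "tz": 0, "spin": 0},
    {"tx": 0.004, "ty": 0, "tz": 0, "spin": 0},
    {"tx": 0.005, "ty": 0, "tz": 0, "spin": 0},
    {"tx": 0.006, "ty": 0, "tz": 0, "spin": 0},
    {"tx": 0.006, "ty": 0, "tz": 0, "spin": 0},
    {"tx": 0.006, "ty": 0, "tz": 0, "spin": 0},
  ],
)

```text
t: 35.85
ee_pos: [627.9, 102.8, -10.8]
orientation: [2.189, 2.253, -0.0]
ft_force: [-0.4, -1.9, -1.8]
width: 17.4
grasp_force: 30.0
```

Call:
apply_moves(
  targets=[
    {"tx": 0.001, "ty": -0.0005, "tz": 0, "spin": 0},
    {"tx": 0.002, "ty": -0.0005, "tz": 0, "spin": 0},
    {"tx": 0.003, "ty": -0.0005, "tz": 0, "spin": 0},
    {"tx": 0.003, "ty": -0.0005, "tz": 0, "spin": 0},
    {"tx": 0.004, "ty": -0.0005, "tz": 0, "spin": 0},
    {"tx": 0.004, "ty": -0.0005, "tz": 0, "spin": 0},
    {"tx": 0.005, "ty": -0.0005, "tz": 0, "spin": 0},
    {"tx": 0.005, "ty": -0.0005, "tz": 0, "spin": 0},
  ],
)

```text
t: 36.65
ee_pos: [632.0, 102.4, -11.0]
orientation: [-2.189, -2.252, 0.002]
ft_force: [-4.6, -1.3, 1.2]
width: 17.1
grasp_force: 30.0
```

```bash
python3 -c "
from h import *
st();print(ctrl.get_obs()['moment'])"
```

```text
t 36.6 tcp [632.  102.4 -11. ] yaw_y 1.6 q6 0.11 F [-4.6 -1.3  1.2] w 17.1 g 30.0
[-0.15752469  0.79461304 -0.02182308]
```

Call:
apply_moves(
  targets=[
    {"tx": 0.001, "ty": -0.0003, "tz": 0, "spin": 0},
    {"tx": 0.001, "ty": -0.0003, "tz": 0, "spin": 0},
    {"tx": 0.002, "ty": -0.0003, "tz": 0, "spin": 0},
    {"tx": 0.002, "ty": -0.0003, "tz": 0, "spin": 0},
    {"tx": 0.003, "ty": -0.0003, "tz": 0, "spin": 0},
    {"tx": 0.003, "ty": -0.0003, "tz": 0, "spin": 0},
    {"tx": 0.003, "ty": -0.0003, "tz": 0, "spin": 0},
    {"tx": 0.003, "ty": -0.0003, "tz": 0, "spin": 0},
  ],
)

```text
t: 37.45
ee_pos: [632.4, 102.4, -10.9]
orientation: [-2.186, -2.249, 0.008]
ft_force: [-11.3, 1.1, 7.9]
width: 17.5
grasp_force: 30.0
```

```bash
python3 -c "
from h import *
st();print(ctrl.get_obs()['moment'])"
```

```text
t 37.5 tcp [632.4 102.4 -10.9] yaw_y 1.6 q6 0.11 F [-11.3   1.1   7.9] w 17.5 g 30.0
[0.23156499 2.23570271 0.02114265]
```

Call:
apply_moves(
  targets=[
    {"tx": -0.003, "ty": 0, "tz": 0, "spin": 0},
    {"tx": -0.003, "ty": 0, "tz": 0, "spin": 0},
    {"tx": -0.003, "ty": 0, "tz": 0, "spin": 0},
    {"tx": -0.003, "ty": 0, "tz": 0, "spin": 0},
    {"tx": -0.003, "ty": 0, "tz": 0.02, "spin": 0},
    {"tx": -0.003, "ty": 0, "tz": 0.05, "spin": 0},
    {"tx": -0.003, "ty": 0, "tz": 0.09, "spin": 0},
    {"tx": -0.003, "ty": 0, "tz": 0.1, "spin": 0},
  ],
  gripper=0.3,
)

```text
t: 38.25
ee_pos: [636.1, 102.5, 93.6]
orientation: [2.187, 2.25, 0.009]
ft_force: [-0.3, -0.4, -0.8]
width: 31.1
grasp_force: 0.0
```

Call:
apply_moves(
  targets=[
    {"tx": -0.04, "ty": 0.013, "tz": 0, "spin": 0},
    {"tx": -0.08, "ty": 0.026, "tz": 0, "spin": 0},
    {"tx": -0.12, "ty": 0.039, "tz": 0, "spin": 0},
    {"tx": -0.16, "ty": 0.052, "tz": 0, "spin": 0},
    {"tx": -0.201, "ty": 0.064, "tz": 0, "spin": 0},
    {"tx": -0.201, "ty": 0.064, "tz": 0, "spin": 0},
    {"tx": -0.201, "ty": 0.064, "tz": 0, "spin": 0},
    {"tx": -0.201, "ty": 0.064, "tz": 0, "spin": 0},
  ],
  gripper=-0.1,
)

```text
t: 39.05
ee_pos: [433.8, 166.4, 89.5]
orientation: [2.189, 2.252, 0.003]
ft_force: [-0.2, 0.2, -0.4]
width: 48.6
grasp_force: 0.0
```

```bash
python3 -c "
from h import *
np.set_printoptions(precision=1,suppress=True)
st()
a=snap('top');b=snap('side')
for n in('top','side'):
    for d in ctrl.pinpoint('bush_a',n)[:7]: print(n,np.array(d['uv']),round(d['score'],2),at(n,d['uv'],0)[:2],at(n,d['uv'],5)[:2])
p=np.array(ctrl.get_obs()['ee_pos'])+[0,0,33]
ca=cv2.resize(a[150:270,230:330],None,fx=4,fy=4,interpolation=2)
cb=cv2.resize(b[180:300,270:370],None,fx=4,fy=4,interpolation=2)
u=(proj('side',p)-[270,180])*4;cv2.drawMarker(cb,tuple(int(v) for v in u),(255,0,255),0,12,1)
cv2.imwrite('pics/e3.png',np.hstack([ca,cb])[:,:,::-1])
"
```

```text
t 39.0 tcp [433.8 166.4  89.5] yaw_y 1.6 q6 0.31 F [-0.2  0.2 -0.4] w 48.6 g 0.0
top [324.8 222.2] 0.56 [437.2   6.7] [437.2   6.8]
top [315.4 171.5] 0.54 [591.3  31.9] [590.7  31.9]
top [290.9 159.9] 0.52 [628.2 105.6] [627.5 105.4]
side [294.2 223.2] 0.63 [589.5  33.7] [587.6  39.1]
side [354.7 224.8] 0.63 [432.6   4.5] [431.7  10.2]
side [343.4 268.6] 0.61 [430.7 164.1] [429.8 168.7]
side [270.6 236.4] 0.48 [633.7  96.6] [631.5 101.7]
side [371.1 272.5] 0.48 [365.6 161.9] [365.2 166.6]
```

View pics/e3.png

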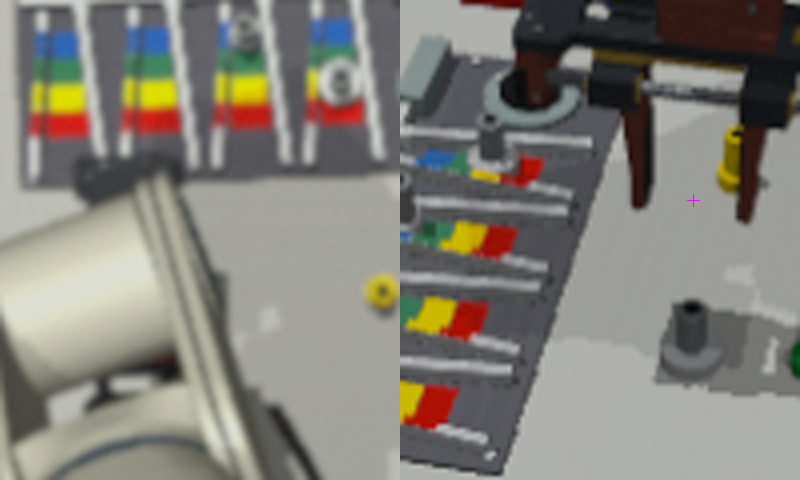

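Bush at (243,35) stands at the blue band and the one at (340,80) at yellow. Now the big one, at side pixel (343,268).

Call:
apply_moves(
  targets=[
    {"tx": -0.002, "ty": -0.001, "tz": -0.03, "spin": 0},
    {"tx": -0.002, "ty": -0.001, "tz": -0.06, "spin": 0},
    {"tx": -0.002, "ty": -0.001, "tz": -0.085, "spin": 0},
    {"tx": -0.002, "ty": -0.001, "tz": -0.097, "spin": 0},
    {"tx": -0.002, "ty": -0.001, "tz": -0.103, "spin": 0},
    {"tx": -0.002, "ty": -0.001, "tz": -0.105, "spin": 0},
    {"tx": -0.002, "ty": -0.001, "tz": -0.105, "spin": 0},
    {"tx": -0.002, "ty": -0.001, "tz": -0.105, "spin": 0},
  ],
)

```text
t: 40.05
ee_pos: [430.7, 165.4, -14.9]
orientation: [2.189, 2.252, 0.002]
ft_force: [-0.1, 0.6, 0.2]
width: 48.1
grasp_force: 0.0
```

Call:
apply_moves(
  targets=[
    {"tx": 0, "ty": 0, "tz": 0, "spin": 0},
    {"tx": 0, "ty": 0, "tz": 0, "spin": 0},
    {"tx": 0, "ty": 0, "tz": 0, "spin": 0},
    {"tx": 0, "ty": 0, "tz": 0, "spin": 0},
    {"tx": 0, "ty": 0, "tz": 0, "spin": 0},
    {"tx": 0, "ty": 0, "tz": 0, "spin": 0},
    {"tx": 0, "ty": 0, "tz": 0, "spin": 0},
    {"tx": 0, "ty": 0, "tz": 0, "spin": 0},
  ],
  gripper=1,
)

```text
t: 40.85
ee_pos: [430.4, 165.3, -15.5]
orientation: [2.189, 2.253, 0.001]
ft_force: [0.3, -0.8, 5.6]
width: 17.4
grasp_force: 30.0
```

```bash
python3 -c "
from h import *
st();print(ctrl.get_obs()['moment'])"
```

```text
t 40.9 tcp [430.4 165.3 -15.5] yaw_y 1.6 q6 0.31 F [ 0.3 -0.8  5.6] w 17.4 g 30.0
[-0.01304598 -0.2045125   0.03835637]
```

Call:
apply_moves(
  targets=[
    {"tx": 0, "ty": 0, "tz": 0.015, "spin": 0},
    {"tx": 0.025, "ty": 0.0035, "tz": 0.015, "spin": 0},
    {"tx": 0.05, "ty": 0.0035, "tz": 0.013, "spin": 0},
    {"tx": 0.065, "ty": 0.0035, "tz": 0.01, "spin": 0},
    {"tx": 0.067, "ty": 0.0035, "tz": 0.007, "spin": 0},
    {"tx": 0.067, "ty": 0.0035, "tz": 0.007, "spin": 0},
    {"tx": 0.067, "ty": 0.0035, "tz": 0.007, "spin": 0},
    {"tx": 0.067, "ty": 0.0035, "tz": 0.007, "spin": 0},
  ],
)

```text
t: 41.65
ee_pos: [495.6, 168.5, -8.9]
orientation: [-2.189, -2.253, 0.002]
ft_force: [0.6, -0.2, -1.2]
width: 17.0
grasp_force: 30.0
```

Call:
apply_moves(
  targets=[
    {"tx": 0.008, "ty": 0, "tz": 0, "spin": 0},
    {"tx": 0.014, "ty": 0.0005, "tz": 0, "spin": 0},
    {"tx": 0.02, "ty": 0.0005, "tz": 0, "spin": 0},
    {"tx": 0.025, "ty": 0.001, "tz": 0, "spin": 0},
    {"tx": 0.029, "ty": 0.001, "tz": 0, "spin": 0},
    {"tx": 0.033, "ty": 0.001, "tz": 0, "spin": 0},
    {"tx": 0.037, "ty": 0.001, "tz": 0, "spin": 0},
    {"tx": 0.04, "ty": 0.001, "tz": 0, "spin": 0},
  ],
)

```text
t: 42.45
ee_pos: [537.3, 169.6, -8.7]
orientation: [2.19, 2.253, 0.0]
ft_force: [-0.0, 0.6, -1.7]
width: 17.3
grasp_force: 30.0
```

```bash
python3 -c "
from h import *
st();print(ctrl.get_obs()['moment'])"
```

```text
t 42.5 tcp [537.3 169.6  -8.7] yaw_y 1.6 q6 0.26 F [-0.   0.6 -1.7] w 17.3 g 30.0
[-0.03302465 -0.06236276  0.00151695]
```

Call:
apply_moves(
  targets=[
    {"tx": 0.003, "ty": 0, "tz": -0.001, "spin": 0},
    {"tx": 0.006, "ty": 0, "tz": -0.0015, "spin": 0},
    {"tx": 0.009, "ty": 0, "tz": -0.0015, "spin": 0},
    {"tx": 0.012, "ty": 0, "tz": -0.0015, "spin": 0},
    {"tx": 0.015, "ty": 0.0005, "tz": -0.0015, "spin": 0},
    {"tx": 0.018, "ty": 0.0005, "tz": -0.0015, "spin": 0},
    {"tx": 0.021, "ty": 0.0005, "tz": -0.0015, "spin": 0},
    {"tx": 0.023, "ty": 0.0005, "tz": -0.0015, "spin": 0},
  ],
)

```text
t: 43.25
ee_pos: [560.3, 170.2, -10.2]
orientation: [2.189, 2.253, 0.0]
ft_force: [0.8, 0.4, -2.0]
width: 17.3
grasp_force: 30.0
```

Call:
apply_moves(
  targets=[
    {"tx": 0.001, "ty": 0, "tz": 0, "spin": 0},
    {"tx": 0.002, "ty": 0, "tz": 0, "spin": 0},
    {"tx": 0.003, "ty": 0, "tz": 0, "spin": 0},
    {"tx": 0.004, "ty": 0, "tz": 0, "spin": 0},
    {"tx": 0.005, "ty": 0, "tz": 0, "spin": 0},
    {"tx": 0.006, "ty": 0, "tz": 0, "spin": 0},
    {"tx": 0.006, "ty": 0, "tz": 0, "spin": 0},
    {"tx": 0.006, "ty": 0, "tz": 0, "spin": 0},
  ],
)

```text
t: 44.05
ee_pos: [566.0, 170.1, -10.3]
orientation: [-2.189, -2.253, 0.0]
ft_force: [-0.3, -0.5, -1.1]
width: 17.1
grasp_force: 30.0
```

```bash
python3 -c "
from h import *
st();print(ctrl.get_obs()['moment'])"
```

```text
t 44.0 tcp [566.  170.1 -10.3] yaw_y 1.6 q6 0.24 F [-0.3 -0.5 -1.1] w 17.1 g 30.0
[-0.0873388 -0.0901083 -0.0345468]
```

Call:
apply_moves(
  targets=[
    {"tx": 0.001, "ty": 0, "tz": 0, "spin": 0},
    {"tx": 0.002, "ty": 0, "tz": 0, "spin": 0},
    {"tx": 0.003, "ty": 0, "tz": 0, "spin": 0},
    {"tx": 0.004, "ty": 0, "tz": 0, "spin": 0},
    {"tx": 0.005, "ty": 0, "tz": 0, "spin": 0},
    {"tx": 0.006, "ty": 0, "tz": 0, "spin": 0},
    {"tx": 0.006, "ty": 0, "tz": 0, "spin": 0},
    {"tx": 0.006, "ty": 0, "tz": 0, "spin": 0},
  ],
)

```text
t: 44.85
ee_pos: [569.8, 169.9, -10.4]
orientation: [-2.188, -2.251, 0.005]
ft_force: [-6.5, 0.1, 5.4]
width: 17.3
grasp_force: 30.0
```

```bash
python3 -c "
from h import *
st();print(ctrl.get_obs()['moment'])"
```

```text
t 44.9 tcp [569.8 169.9 -10.4] yaw_y 1.6 q6 0.24 F [-6.5  0.1  5.4] w 17.3 g 30.0
[-0.0750138   1.21127219 -0.02623424]
```

Call:
apply_moves(
  targets=[
    {"tx": 0.001, "ty": 0, "tz": 0, "spin": 0},
    {"tx": 0.001, "ty": 0, "tz": 0, "spin": 0},
    {"tx": 0.002, "ty": 0, "tz": 0, "spin": 0},
    {"tx": 0.002, "ty": 0, "tz": 0, "spin": 0},
    {"tx": 0.002, "ty": 0, "tz": 0, "spin": 0},
    {"tx": 0.002, "ty": 0, "tz": 0, "spin": 0},
    {"tx": 0.001, "ty": 0, "tz": 0, "spin": 0},
    {"tx": 0, "ty": 0, "tz": 0, "spin": 0},
  ],
)

```text
t: 45.65
ee_pos: [570.0, 169.9, -10.4]
orientation: [-2.188, -2.252, 0.005]
ft_force: [-4.4, -1.9, 1.0]
width: 17.7
grasp_force: 30.0
```

Call:
apply_moves(
  targets=[
    {"tx": -0.002, "ty": 0, "tz": 0, "spin": 0},
    {"tx": -0.002, "ty": 0, "tz": 0, "spin": 0},
    {"tx": -0.002, "ty": 0, "tz": 0, "spin": 0},
    {"tx": -0.002, "ty": 0, "tz": 0, "spin": 0},
    {"tx": -0.002, "ty": 0, "tz": 0.02, "spin": 0},
    {"tx": -0.002, "ty": 0, "tz": 0.05, "spin": 0},
    {"tx": -0.002, "ty": 0, "tz": 0.09, "spin": 0},
    {"tx": -0.002, "ty": 0, "tz": 0.1, "spin": 0},
  ],
  gripper=0.2,
)

```text
t: 46.45
ee_pos: [572.8, 170.9, 93.8]
orientation: [2.187, 2.251, 0.009]
ft_force: [-0.2, 0.1, -0.5]
width: 35.1
grasp_force: 0.0
```

Call:
apply_moves(
  targets=[
    {"tx": -0.04, "ty": 0, "tz": 0, "spin": 0},
    {"tx": -0.08, "ty": 0, "tz": 0, "spin": 0},
    {"tx": -0.12, "ty": 0, "tz": 0, "spin": 0},
    {"tx": -0.14, "ty": 0, "tz": 0, "spin": 0},
    {"tx": -0.14, "ty": 0, "tz": 0, "spin": 0},
    {"tx": -0.14, "ty": 0, "tz": 0, "spin": 0},
    {"tx": -0.14, "ty": 0, "tz": 0, "spin": 0},
    {"tx": -0.14, "ty": 0, "tz": 0, "spin": 0},
  ],
)

```text
t: 47.25
ee_pos: [431.3, 170.3, 89.8]
orientation: [2.19, 2.252, 0.001]
ft_force: [-0.6, -0.2, 0.6]
width: 35.6
grasp_force: 0.0
```

```bash
python3 -c "
from h import *
np.set_printoptions(precision=1,suppress=True)
st()
a=snap('top');b=snap('side')
for n in('top','side'):
    for k in ('bush_a','bin_red','bin_yellow','bin_blue'):
        for d in ctrl.pinpoint(k,n)[:6 if k=='bush_a' else 1]: print(n,k,np.array(d['uv']),round(d['score'],2),at(n,d['uv'],0)[:2],at(n,d['uv'],5)[:2])
ca=cv2.resize(a[140:240,230:360],None,fx=4,fy=4,interpolation=2)
cb=cv2.resize(b[170:270,250:320],None,fx=4,fy=4,interpolation=2)
cv2.imwrite('pics/e4.png',np.hstack([ca,cb])[:,:,::-1])
# bin centroids from colours
for n,im in(('top',a),('side',b)):
    h=cv2.cvtColor(im,cv2.COLOR_RGB2HSV)
    for k,(lo,hi) in dict(red=(0,8),yellow=(24,34),blue=(100,125),green=(60,85)).items():
        m=((h[:,:,0]>=lo)&(h[:,:,0]<=hi)&(h[:,:,1]>110)&(h[:,:,2]>60)).astype(np.uint8)
        c,l,s,ce=cv2.connectedComponentsWithStats(m)
        for i in range(1,c):
            if s[i,4]>250: print(n,k,s[i],ce[i],at(n,ce[i],6)[:2])
"
```

```text
t 47.2 tcp [431.3 170.3  89.8] yaw_y 1.6 q6 0.32 F [-0.6 -0.2  0.6] w 35.6 g 0.0
top bush_a [269.2 181.9] 0.44 [562.5 172.4] [562.  171.9]
top bush_a [317.  171.1] 0.41 [592.4  27. ] [591.8  27.1]
top bush_a [325.1 218.7] 0.41 [447.7   5.6] [447.7   5.7]
top bush_a [291.4 161.1] 0.37 [624.5 104.1] [623.8 103.9]
top bin_red [390.1 155.6] 0.78 [ 635.9 -196.9] [ 635.1 -196.1]
top bin_yellow [424.3 190.8] 0.91 [ 526.2 -298.5] [ 525.9 -297.3]
top bin_blue [396.3 189.7] 0.74 [ 531.2 -212.6] [ 530.8 -211.7]
side bush_a [270. 236.] 0.69 [635.7  95.5] [633.4 100.6]
side bush_a [371.6 271.8] 0.47 [364.7 159.5] [364.4 164.1]
side bush_a [287.2 257.4] 0.46 [570.  158.6] [568.3 163.2]
side bush_a [291.9 223.8] 0.42 [594.7  37.3] [592.8  42.8]
side bush_a [354.7 226.5] 0.38 [431.4  11.2] [430.5  16.8]
side bin_red [304.1 169.9] 0.87 [ 631.7 -216.3] [ 629.5 -209.1]
side bin_yellow [288.5 221.8] 0.5 [605.9  31.6] [603.9  37.1]
side bin_blue [335.7 177.2] 0.66 [ 527.4 -198.9] [ 526.  -191.8]
top red [375 141  29  29 742] [389.3 155.2] [ 636.1 -193.3]
top yellow [373  78  34  35 502] [389.3  95. ] [ 823.3 -200. ]
top yellow [411 177  29  28 755] [425.4 190.5] [ 526.7 -300.3]
top blue [280  52  35  48 999] [297.3  75.7] [888.3  81.7]
top blue [444  92  34  17 280] [461.5  99.7] [ 806.7 -425.3]
top blue [382 178  28  28 721] [395.4 191.3] [ 526.1 -208.7]
top blue [ 127  215   82   69 4223] [166.  248.2] [367.9 487.6]
top green [412 140  27  27 631] [425.3 153.2] [ 640.6 -304.4]
side red [285 163  32  19 424] [299.3 171. ] [ 641.9 -198.5]
side yellow [229 152  34  23 406] [245.8 164.7] [ 817.4 -196.6]
side yellow [371 315  29  42 349] [384.3 334. ] [314.2 326.8]
side yellow [381 321  32  42 363] [398.1 342.4] [285.  340.4]
side blue [ 286  335  126   65 4803] [348.3 370.7] [369.1 422.2]
side green [293 147  32  16 278] [309.3 153.3] [ 638.7 -305.5]
```

View pics/e4.png

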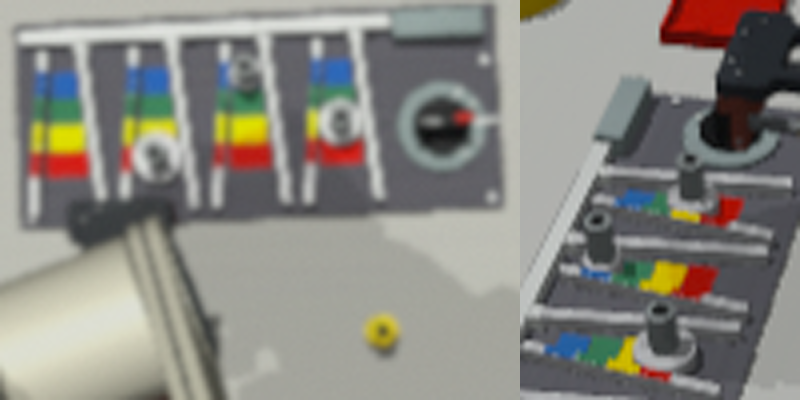

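The picture shows bushes standing at red (155,157), blue (243,72) and yellow (341,122), and the dial mark (466,118) on the long line. Now I'll lift them out, red first.

Call:
apply_moves(
  targets=[
    {"tx": 0.04, "ty": 0, "tz": 0, "spin": 0},
    {"tx": 0.08, "ty": 0, "tz": 0, "spin": 0},
    {"tx": 0.115, "ty": 0, "tz": 0, "spin": 0},
    {"tx": 0.137, "ty": 0, "tz": 0, "spin": 0},
    {"tx": 0.139, "ty": 0, "tz": -0.02, "spin": 0},
    {"tx": 0.139, "ty": 0, "tz": -0.04, "spin": 0},
    {"tx": 0.139, "ty": 0, "tz": -0.06, "spin": 0},
    {"tx": 0.139, "ty": 0, "tz": -0.075, "spin": 0},
  ],
)

```text
t: 48.55
ee_pos: [568.5, 170.0, 13.5]
orientation: [-2.189, -2.253, 0.001]
ft_force: [-0.4, -0.3, 0.1]
width: 35.0
grasp_force: 0.0
```

Call:
apply_moves(
  targets=[
    {"tx": 0, "ty": 0, "tz": -0.01, "spin": 0},
    {"tx": 0, "ty": 0, "tz": -0.018, "spin": 0},
    {"tx": 0, "ty": 0, "tz": -0.023, "spin": 0},
    {"tx": 0, "ty": 0, "tz": -0.025, "spin": 0},
    {"tx": 0, "ty": 0, "tz": -0.025, "spin": 0},
    {"tx": 0, "ty": 0, "tz": -0.025, "spin": 0},
    {"tx": 0, "ty": 0, "tz": -0.025, "spin": 0},
    {"tx": 0, "ty": 0, "tz": -0.025, "spin": 0},
  ],
)

```text
t: 49.35
ee_pos: [569.2, 170.2, -9.8]
orientation: [2.189, 2.253, 0.001]
ft_force: [-0.2, -0.6, -0.3]
width: 34.8
grasp_force: 0.0
```

Call:
apply_moves(
  targets=[
    {"tx": 0, "ty": 0, "tz": 0, "spin": 0},
    {"tx": 0, "ty": 0, "tz": 0, "spin": 0},
    {"tx": 0, "ty": 0, "tz": 0, "spin": 0},
    {"tx": 0, "ty": 0, "tz": 0, "spin": 0},
    {"tx": 0, "ty": 0, "tz": 0, "spin": 0},
    {"tx": 0, "ty": 0, "tz": 0, "spin": 0},
    {"tx": 0, "ty": 0, "tz": 0, "spin": 0},
    {"tx": 0, "ty": 0, "tz": 0, "spin": 0},
  ],
  gripper=1,
)

```text
t: 50.15
ee_pos: [569.3, 170.2, -10.1]
orientation: [2.189, 2.253, 0.001]
ft_force: [1.0, 1.1, 1.2]
width: 17.3
grasp_force: 30.0
```

```bash
python3 -c "
from h import *
st()"
```

```text
t 50.1 tcp [569.3 170.2 -10.1] yaw_y 1.6 q6 0.24 F [1.  1.1 1.2] w 17.3 g 30.0
```

Call:
apply_moves(
  targets=[
    {"tx": -0.002, "ty": 0, "tz": 0.002, "spin": 0},
    {"tx": -0.004, "ty": 0, "tz": 0.006, "spin": 0},
    {"tx": -0.005, "ty": 0, "tz": 0.015, "spin": 0},
    {"tx": -0.005, "ty": 0, "tz": 0.03, "spin": 0},
    {"tx": -0.005, "ty": 0, "tz": 0.05, "spin": 0},
    {"tx": -0.005, "ty": 0, "tz": 0.07, "spin": 0},
    {"tx": -0.005, "ty": 0, "tz": 0.08, "spin": 0},
    {"tx": -0.005, "ty": 0, "tz": 0.08, "spin": 0},
  ],
)

```text
t: 50.95
ee_pos: [565.3, 170.5, 72.1]
orientation: [2.188, 2.252, 0.005]
ft_force: [-0.7, 0.0, -1.9]
width: 17.5
grasp_force: 30.0
```

```bash
python3 -c "
from h import *
st()"
```

```text
t 51.0 tcp [565.3 170.5  72.1] yaw_y 1.6 q6 0.24 F [-0.7  0.  -1.9] w 17.5 g 30.0
```

Call:
apply_moves(
  targets=[
    {"tx": 0.007, "ty": -0.035, "tz": 0, "spin": 0},
    {"tx": 0.015, "ty": -0.075, "tz": 0, "spin": 0},
    {"tx": 0.023, "ty": -0.115, "tz": 0, "spin": 0},
    {"tx": 0.031, "ty": -0.155, "tz": 0, "spin": 0},
    {"tx": 0.039, "ty": -0.195, "tz": 0, "spin": 0},
    {"tx": 0.047, "ty": -0.235, "tz": 0, "spin": 0},
    {"tx": 0.055, "ty": -0.275, "tz": 0, "spin": 0},
    {"tx": 0.062, "ty": -0.31, "tz": 0, "spin": 0},
  ],
)

```text
t: 51.75
ee_pos: [625.5, -141.8, 68.8]
orientation: [-2.189, -2.251, 0.001]
ft_force: [0.4, -0.2, -1.1]
width: 17.3
grasp_force: 30.0
```

Call:
apply_moves(
  targets=[
    {"tx": 0.006, "ty": -0.03, "tz": 0, "spin": 0},
    {"tx": 0.01, "ty": -0.05, "tz": 0, "spin": 0},
    {"tx": 0.0105, "ty": -0.055, "tz": -0.005, "spin": 0},
    {"tx": 0.0105, "ty": -0.055, "tz": -0.025, "spin": 0},
    {"tx": 0.0105, "ty": -0.055, "tz": -0.045, "spin": 0},
    {"tx": 0.0105, "ty": -0.055, "tz": -0.06, "spin": 0},
    {"tx": 0.0105, "ty": -0.055, "tz": -0.07, "spin": 0},
    {"tx": 0.0105, "ty": -0.055, "tz": -0.073, "spin": 0},
  ],
)

```text
t: 52.55
ee_pos: [635.6, -193.9, -4.7]
orientation: [-2.187, -2.252, 0.001]
ft_force: [-0.4, -0.7, -1.1]
width: 17.1
grasp_force: 30.0
```

```bash
python3 -c "
from h import *
st()"
```

```text
t 52.5 tcp [ 635.6 -193.9   -4.7] yaw_y 1.7 q6 -0.34 F [-0.4 -0.7 -1.1] w 17.1 g 30.0
```

Call:
apply_moves(
  targets=[
    {"tx": 0, "ty": 0, "tz": -0.002, "spin": 0},
    {"tx": 0, "ty": 0, "tz": -0.003, "spin": 0},
    {"tx": 0, "ty": 0, "tz": -0.004, "spin": 0},
    {"tx": 0, "ty": 0, "tz": -0.005, "spin": 0},
    {"tx": 0, "ty": 0, "tz": -0.0055, "spin": 0},
    {"tx": 0, "ty": 0, "tz": -0.0055, "spin": 0},
    {"tx": 0, "ty": 0, "tz": -0.0055, "spin": 0},
    {"tx": 0, "ty": 0, "tz": -0.0055, "spin": 0},
  ],
)

```text
t: 53.35
ee_pos: [636.5, -194.9, -8.7]
orientation: [2.189, 2.253, 0.0]
ft_force: [-0.6, 0.7, -1.5]
width: 17.5
grasp_force: 30.0
```

Call:
apply_moves(
  targets=[
    {"tx": 0, "ty": 0, "tz": 0, "spin": 0},
    {"tx": 0, "ty": 0, "tz": 0, "spin": 0},
    {"tx": 0, "ty": 0, "tz": 0, "spin": 0},
    {"tx": 0, "ty": 0, "tz": 0, "spin": 0},
    {"tx": 0, "ty": 0, "tz": 0.02, "spin": 0},
    {"tx": 0, "ty": 0, "tz": 0.05, "spin": 0},
    {"tx": 0, "ty": 0, "tz": 0.08, "spin": 0},
    {"tx": 0, "ty": 0, "tz": 0.1, "spin": 0},
  ],
  gripper=0.2,
)

```text
t: 54.15
ee_pos: [637.3, -195.2, 93.5]
orientation: [2.188, 2.252, 0.001]
ft_force: [0.2, 0.3, 0.1]
width: 35.3
grasp_force: 0.0
```

```bash
python3 -c "
from h import *
np.set_printoptions(precision=1,suppress=True)
st()
snap('side');snap('top')
for n in('top','side'):
    for d in ctrl.pinpoint('bush_a',n)[:7]: print(n,np.array(d['uv']),round(d['score'],2),at(n,d['uv'],4)[:2])
"
```

```text
t 54.1 tcp [ 637.3 -195.2   93.5] yaw_y 1.6 q6 -0.34 F [0.2 0.3 0.1] w 35.3 g 0.0
top [290.3 161.9] 0.63 [621.6 107.3]
top [316.1 174.1] 0.63 [582.9  30. ]
top [275.2 245.8] 0.4 [369.4 156.9]
top [325.3 218.5] 0.39 [448.3   5. ]
side [368.4 271.1] 0.69 [372.  162.7]
side [291.4 222. ] 0.67 [596.5  35.1]
side [270.8 233.9] 0.65 [634.5  91.6]
side [300.  171.4] 0.58 [ 640.1 -199.8]
side [355.5 223.1] 0.4 [431.    1.9]
```

Call:
apply_moves(
  targets=[
    {"tx": 0, "ty": 0.04, "tz": 0, "spin": 0},
    {"tx": -0.001, "ty": 0.08, "tz": 0, "spin": 0},
    {"tx": -0.002, "ty": 0.12, "tz": 0, "spin": 0},
    {"tx": -0.003, "ty": 0.16, "tz": 0, "spin": 0},
    {"tx": -0.004, "ty": 0.2, "tz": 0, "spin": 0},
    {"tx": -0.005, "ty": 0.24, "tz": 0, "spin": 0},
    {"tx": -0.005, "ty": 0.275, "tz": 0, "spin": 0},
    {"tx": -0.005, "ty": 0.297, "tz": 0, "spin": 0},
  ],
  gripper=0.3,
)

```text
t: 55.15
ee_pos: [629.9, 104.5, 89.1]
orientation: [-2.186, -2.253, 0.004]
ft_force: [0.2, -0.8, 0.2]
width: 30.6
grasp_force: 0.0
```

Call:
apply_moves(
  targets=[
    {"tx": 0, "ty": 0, "tz": -0.02, "spin": 0},
    {"tx": 0, "ty": 0, "tz": -0.045, "spin": 0},
    {"tx": 0, "ty": 0, "tz": -0.065, "spin": 0},
    {"tx": 0, "ty": 0, "tz": -0.08, "spin": 0},
    {"tx": 0, "ty": 0, "tz": -0.09, "spin": 0},
    {"tx": 0, "ty": 0, "tz": -0.095, "spin": 0},
    {"tx": 0, "ty": 0, "tz": -0.095, "spin": 0},
    {"tx": 0, "ty": 0, "tz": -0.095, "spin": 0},
  ],
)

```text
t: 55.95
ee_pos: [632.0, 102.1, -3.2]
orientation: [2.189, 2.252, 0.001]
ft_force: [1.3, 0.4, 0.7]
width: 30.8
grasp_force: 0.0
```

```bash
python3 -c "
from h import *
st()"
```

```text
t 56.0 tcp [632.  102.1  -3.2] yaw_y 1.6 q6 0.11 F [1.3 0.4 0.7] w 30.8 g 0.0
```

Call:
apply_moves(
  targets=[
    {"tx": 0, "ty": 0, "tz": -0.003, "spin": 0},
    {"tx": 0, "ty": 0, "tz": -0.005, "spin": 0},
    {"tx": 0, "ty": 0, "tz": -0.0065, "spin": 0},
    {"tx": 0, "ty": 0, "tz": -0.0065, "spin": 0},
    {"tx": 0, "ty": 0, "tz": -0.0065, "spin": 0},
    {"tx": 0, "ty": 0, "tz": -0.0065, "spin": 0},
    {"tx": 0, "ty": 0, "tz": -0.0065, "spin": 0},
    {"tx": 0, "ty": 0, "tz": -0.0065, "spin": 0},
  ],
)

```text
t: 56.75
ee_pos: [631.5, 102.1, -10.2]
orientation: [2.189, 2.253, 0.0]
ft_force: [0.5, -0.2, 0.6]
width: 30.7
grasp_force: 0.0
```

Call:
apply_moves(
  targets=[
    {"tx": 0, "ty": 0, "tz": 0, "spin": 0},
    {"tx": 0, "ty": 0, "tz": 0, "spin": 0},
    {"tx": 0, "ty": 0, "tz": 0, "spin": 0},
    {"tx": 0, "ty": 0, "tz": 0, "spin": 0},
    {"tx": 0, "ty": 0, "tz": 0, "spin": 0},
    {"tx": 0, "ty": 0, "tz": 0, "spin": 0},
    {"tx": 0, "ty": 0, "tz": 0, "spin": 0},
    {"tx": 0, "ty": 0, "tz": 0, "spin": 0},
  ],
  gripper=1,
)

```text
t: 57.55
ee_pos: [631.8, 102.2, -10.1]
orientation: [2.189, 2.253, 0.001]
ft_force: [1.9, -0.3, 0.8]
width: 17.4
grasp_force: 30.0
```

Call:
apply_moves(
  targets=[
    {"tx": -0.002, "ty": 0, "tz": 0.002, "spin": 0},
    {"tx": -0.004, "ty": 0, "tz": 0.006, "spin": 0},
    {"tx": -0.005, "ty": 0, "tz": 0.015, "spin": 0},
    {"tx": -0.005, "ty": 0, "tz": 0.03, "spin": 0},
    {"tx": -0.005, "ty": 0, "tz": 0.05, "spin": 0},
    {"tx": -0.005, "ty": 0, "tz": 0.07, "spin": 0},
    {"tx": -0.005, "ty": 0, "tz": 0.08, "spin": 0},
    {"tx": -0.005, "ty": 0, "tz": 0.08, "spin": 0},
  ],
)

```text
t: 58.35
ee_pos: [627.9, 102.3, 72.2]
orientation: [2.188, 2.251, 0.005]
ft_force: [0.1, 0.1, -1.4]
width: 17.2
grasp_force: 30.0
```

```bash
python3 -c "
from h import *
st()"
```

```text
t 58.4 tcp [627.9 102.3  72.2] yaw_y 1.6 q6 0.11 F [ 0.1  0.1 -1.4] w 17.2 g 30.0
```

Call:
apply_moves(
  targets=[
    {"tx": -0.013, "ty": -0.04, "tz": 0, "spin": 0},
    {"tx": -0.026, "ty": -0.08, "tz": 0, "spin": 0},
    {"tx": -0.039, "ty": -0.12, "tz": 0, "spin": 0},
    {"tx": -0.052, "ty": -0.16, "tz": 0, "spin": 0},
    {"tx": -0.065, "ty": -0.2, "tz": 0, "spin": 0},
    {"tx": -0.078, "ty": -0.24, "tz": 0, "spin": 0},
    {"tx": -0.091, "ty": -0.28, "tz": 0, "spin": 0},
    {"tx": -0.1, "ty": -0.31, "tz": 0, "spin": 0},
  ],
)

```text
t: 59.15
ee_pos: [524.8, -209.7, 69.1]
orientation: [-2.19, -2.251, 0.001]
ft_force: [-0.6, 0.3, -1.0]
width: 17.6
grasp_force: 30.0
```

Call:
apply_moves(
  targets=[
    {"tx": 0, "ty": 0, "tz": 0, "spin": 0},
    {"tx": 0, "ty": 0, "tz": -0.015, "spin": 0},
    {"tx": 0, "ty": 0, "tz": -0.035, "spin": 0},
    {"tx": 0, "ty": 0, "tz": -0.055, "spin": 0},
    {"tx": 0, "ty": 0, "tz": -0.068, "spin": 0},
    {"tx": 0, "ty": 0, "tz": -0.075, "spin": 0},
    {"tx": 0, "ty": 0, "tz": -0.078, "spin": 0},
    {"tx": 0, "ty": 0, "tz": -0.078, "spin": 0},
  ],
)

```text
t: 59.95
ee_pos: [526.6, -207.5, -8.5]
orientation: [-2.189, -2.253, 0.0]
ft_force: [-0.7, -0.7, -1.6]
width: 17.5
grasp_force: 30.0
```

```bash
python3 -c "
from h import *
st()"
```

```text
t 60.0 tcp [ 526.6 -207.5   -8.5] yaw_y 1.7 q6 -0.43 F [-0.7 -0.7 -1.6] w 17.5 g 30.0
```

Call:
apply_moves(
  targets=[
    {"tx": 0, "ty": 0, "tz": -0.001, "spin": 0},
    {"tx": 0, "ty": 0, "tz": -0.0015, "spin": 0},
    {"tx": 0, "ty": 0, "tz": -0.002, "spin": 0},
    {"tx": 0, "ty": 0, "tz": -0.002, "spin": 0},
    {"tx": 0, "ty": 0, "tz": -0.002, "spin": 0},
    {"tx": 0, "ty": 0, "tz": -0.002, "spin": 0},
    {"tx": 0, "ty": 0, "tz": -0.002, "spin": 0},
    {"tx": 0, "ty": 0, "tz": -0.002, "spin": 0},
  ],
)

```text
t: 60.75
ee_pos: [526.5, -207.9, -10.2]
orientation: [-2.189, -2.253, 0.0]
ft_force: [-0.7, 0.1, -1.7]
width: 17.3
grasp_force: 30.0
```

Call:
apply_moves(
  targets=[
    {"tx": 0, "ty": 0, "tz": 0, "spin": 0},
    {"tx": 0, "ty": 0, "tz": 0, "spin": 0},
    {"tx": 0, "ty": 0, "tz": 0, "spin": 0},
    {"tx": 0, "ty": 0, "tz": 0, "spin": 0},
    {"tx": 0, "ty": 0, "tz": 0.02, "spin": 0},
    {"tx": 0, "ty": 0, "tz": 0.05, "spin": 0},
    {"tx": 0, "ty": 0, "tz": 0.08, "spin": 0},
    {"tx": 0, "ty": 0, "tz": 0.1, "spin": 0},
  ],
  gripper=0.2,
)

```text
t: 61.55
ee_pos: [527.1, -208.2, 91.7]
orientation: [2.188, 2.252, 0.001]
ft_force: [-0.5, 0.1, -0.2]
width: 35.0
grasp_force: 0.0
```

Call:
apply_moves(
  targets=[
    {"tx": 0.01, "ty": 0.035, "tz": 0, "spin": 0},
    {"tx": 0.021, "ty": 0.075, "tz": 0, "spin": 0},
    {"tx": 0.032, "ty": 0.115, "tz": 0, "spin": 0},
    {"tx": 0.043, "ty": 0.155, "tz": 0, "spin": 0},
    {"tx": 0.054, "ty": 0.195, "tz": 0, "spin": 0},
    {"tx": 0.064, "ty": 0.23, "tz": 0, "spin": 0},
    {"tx": 0.067, "ty": 0.241, "tz": 0, "spin": 0},
    {"tx": 0.067, "ty": 0.241, "tz": 0, "spin": 0},
  ],
)

```text
t: 62.35
ee_pos: [593.6, 34.4, 89.7]
orientation: [2.186, 2.256, -0.0]
ft_force: [1.4, -0.1, 0.0]
width: 34.9
grasp_force: 0.0
```

```bash
python3 -c "
from h import *
np.set_printoptions(precision=1,suppress=True)
st()
snap('side');snap('top')
for n in('top','side'):
    for d in ctrl.pinpoint('bush_a',n)[:7]: print(n,np.array(d['uv']),round(d['score'],2),at(n,d['uv'],4)[:2])
"
```

```text
t 62.4 tcp [593.6  34.4  89.7] yaw_y 1.8 q6 0.01 F [ 1.4 -0.1  0. ] w 34.9 g 0.0
top [386.4 155.4] 0.6 [ 636.1 -184.9]
top [274.5 252.7] 0.41 [348.9 159.4]
side [339.5 172.1] 0.64 [ 520.7 -222.6]
side [372.1 271.1] 0.64 [363.6 160.8]
side [357.  223.7] 0.51 [426.8   3.4]
side [292.8 222.4] 0.43 [592.5  35.8]
side [303.1 172.4] 0.37 [ 629.3 -196.6]
```

Both bushes are in their bins. Next is the last one, at (593.6, 33.4).

Call:
apply_moves(
  targets=[
    {"tx": 0, "ty": 0, "tz": -0.02, "spin": 0},
    {"tx": 0, "ty": 0, "tz": -0.045, "spin": 0},
    {"tx": 0, "ty": 0, "tz": -0.065, "spin": 0},
    {"tx": 0, "ty": 0, "tz": -0.08, "spin": 0},
    {"tx": 0, "ty": 0, "tz": -0.09, "spin": 0},
    {"tx": 0, "ty": 0, "tz": -0.097, "spin": 0},
    {"tx": 0, "ty": 0, "tz": -0.1, "spin": 0},
    {"tx": 0, "ty": 0, "tz": -0.1, "spin": 0},
  ],
)

```text
t: 63.35
ee_pos: [593.6, 33.0, -10.2]
orientation: [2.19, 2.253, 0.0]
ft_force: [-0.7, 0.5, -0.1]
width: 35.1
grasp_force: 0.0
```

Call:
apply_moves(
  targets=[
    {"tx": 0, "ty": 0, "tz": 0, "spin": 0},
    {"tx": 0, "ty": 0, "tz": 0, "spin": 0},
    {"tx": 0, "ty": 0, "tz": 0, "spin": 0},
    {"tx": 0, "ty": 0, "tz": 0, "spin": 0},
    {"tx": 0, "ty": 0, "tz": 0, "spin": 0},
    {"tx": 0, "ty": 0, "tz": 0, "spin": 0},
    {"tx": 0, "ty": 0, "tz": 0, "spin": 0},
    {"tx": 0, "ty": 0, "tz": 0, "spin": 0},
  ],
  gripper=1,
)

```text
t: 64.15
ee_pos: [593.7, 33.2, -9.7]
orientation: [2.189, 2.253, 0.001]
ft_force: [-1.9, -0.0, 5.8]
width: 17.4
grasp_force: 30.0
```

Call:
apply_moves(
  targets=[
    {"tx": -0.002, "ty": 0, "tz": 0.002, "spin": 0},
    {"tx": -0.004, "ty": 0, "tz": 0.006, "spin": 0},
    {"tx": -0.005, "ty": 0, "tz": 0.015, "spin": 0},
    {"tx": -0.005, "ty": 0, "tz": 0.03, "spin": 0},
    {"tx": -0.005, "ty": 0, "tz": 0.05, "spin": 0},
    {"tx": -0.005, "ty": 0, "tz": 0.07, "spin": 0},
    {"tx": -0.005, "ty": 0, "tz": 0.08, "spin": 0},
    {"tx": -0.005, "ty": 0, "tz": 0.08, "spin": 0},
  ],
)

```text
t: 64.95
ee_pos: [589.9, 33.2, 72.0]
orientation: [2.188, 2.251, 0.004]
ft_force: [-0.4, 0.3, -1.2]
width: 17.6
grasp_force: 30.0
```

```bash
python3 -c "
from h import *
st()"
```

```text
t 65.0 tcp [589.9  33.2  72. ] yaw_y 1.6 q6 0.01 F [-0.4  0.3 -1.2] w 17.6 g 30.0
```

Call:
apply_moves(
  targets=[
    {"tx": -0.008, "ty": -0.042, "tz": 0, "spin": 0},
    {"tx": -0.016, "ty": -0.084, "tz": 0, "spin": 0},
    {"tx": -0.024, "ty": -0.126, "tz": 0, "spin": 0},
    {"tx": -0.032, "ty": -0.168, "tz": 0, "spin": 0},
    {"tx": -0.04, "ty": -0.21, "tz": 0, "spin": 0},
    {"tx": -0.048, "ty": -0.252, "tz": 0, "spin": 0},
    {"tx": -0.056, "ty": -0.294, "tz": 0, "spin": 0},
    {"tx": -0.0625, "ty": -0.333, "tz": 0, "spin": 0},
  ],
)

```text
t: 65.75
ee_pos: [524.7, -301.5, 69.0]
orientation: [-2.189, -2.252, 0.001]
ft_force: [0.2, -0.7, -1.8]
width: 17.4
grasp_force: 30.0
```

Call:
apply_moves(
  targets=[
    {"tx": 0, "ty": 0, "tz": 0, "spin": 0},
    {"tx": 0, "ty": 0, "tz": -0.015, "spin": 0},
    {"tx": 0, "ty": 0, "tz": -0.035, "spin": 0},
    {"tx": 0, "ty": 0, "tz": -0.055, "spin": 0},
    {"tx": 0, "ty": 0, "tz": -0.068, "spin": 0},
    {"tx": 0, "ty": 0, "tz": -0.075, "spin": 0},
    {"tx": 0, "ty": 0, "tz": -0.078, "spin": 0},
    {"tx": 0, "ty": 0, "tz": -0.078, "spin": 0},
  ],
)

```text
t: 66.55
ee_pos: [526.1, -299.5, -8.4]
orientation: [-2.189, -2.253, 0.0]
ft_force: [-0.0, -0.1, -2.1]
width: 17.5
grasp_force: 30.0
```

Call:
apply_moves(
  targets=[
    {"tx": 0, "ty": 0, "tz": -0.001, "spin": 0},
    {"tx": 0, "ty": 0, "tz": -0.0015, "spin": 0},
    {"tx": 0, "ty": 0, "tz": -0.002, "spin": 0},
    {"tx": 0, "ty": 0, "tz": -0.002, "spin": 0},
    {"tx": 0, "ty": 0, "tz": -0.002, "spin": 0},
    {"tx": 0, "ty": 0, "tz": -0.002, "spin": 0},
    {"tx": 0, "ty": 0, "tz": -0.002, "spin": 0},
    {"tx": 0, "ty": 0, "tz": -0.002, "spin": 0},
  ],
)

```text
t: 67.35
ee_pos: [526.0, -299.9, -10.2]
orientation: [2.189, 2.253, -0.0]
ft_force: [-0.2, 0.9, -1.2]
width: 17.6
grasp_force: 30.0
```

```bash
python3 -c "
from h import *
st()"
```

```text
t 67.3 tcp [ 526.  -299.9  -10.2] yaw_y 1.6 q6 -0.57 F [-0.2  0.9 -1.2] w 17.6 g 30.0
```

Release, lift, move away, then look.

Call:
apply_moves(
  targets=[
    {"tx": 0, "ty": 0, "tz": 0, "spin": 0},
    {"tx": 0, "ty": 0, "tz": 0, "spin": 0},
    {"tx": 0, "ty": 0, "tz": 0, "spin": 0},
    {"tx": 0, "ty": 0, "tz": 0, "spin": 0},
    {"tx": 0, "ty": 0, "tz": 0.02, "spin": 0},
    {"tx": 0, "ty": 0, "tz": 0.05, "spin": 0},
    {"tx": 0, "ty": 0, "tz": 0.09, "spin": 0},
    {"tx": 0, "ty": 0, "tz": 0.13, "spin": 0},
  ],
  gripper=0.2,
)

```text
t: 68.15
ee_pos: [525.5, -299.6, 120.8]
orientation: [-2.189, -2.252, 0.0]
ft_force: [-0.2, -0.4, 0.1]
width: 35.3
grasp_force: 0.0
```

Call:
apply_moves(
  targets=[
    {"tx": -0.04, "ty": -0.02, "tz": 0, "spin": 0},
    {"tx": -0.08, "ty": -0.04, "tz": 0, "spin": 0},
    {"tx": -0.12, "ty": -0.06, "tz": 0, "spin": 0},
    {"tx": -0.16, "ty": -0.08, "tz": 0, "spin": 0},
    {"tx": -0.18, "ty": -0.09, "tz": 0, "spin": 0},
    {"tx": -0.18, "ty": -0.09, "tz": 0, "spin": 0},
    {"tx": -0.18, "ty": -0.09, "tz": 0, "spin": 0},
    {"tx": -0.18, "ty": -0.09, "tz": 0, "spin": 0},
  ],
)

```text
t: 68.95
ee_pos: [347.0, -389.7, 119.9]
orientation: [2.188, 2.253, 0.0]
ft_force: [0.9, -0.2, 0.7]
width: 35.2
grasp_force: 0.0
```

```bash
python3 -c "
from h import *
st()
a=snap('top');b=snap('side')
ca=cv2.resize(a[130:230,315:445],None,fx=3.5,fy=3.5,interpolation=2)
cb=cv2.resize(b[130:230,270:365],None,fx=3.5,fy=3.5,interpolation=2)
cv2.imwrite('pics/f1.png',np.hstack([ca,cb])[:,:,::-1])
"
```

```text
t 69.0 tcp [ 347.  -389.7  119.9] yaw_y 1.7 q6 -0.90 F [ 0.9 -0.2  0.7] w 35.2 g 0.0
```

View pics/f1.png

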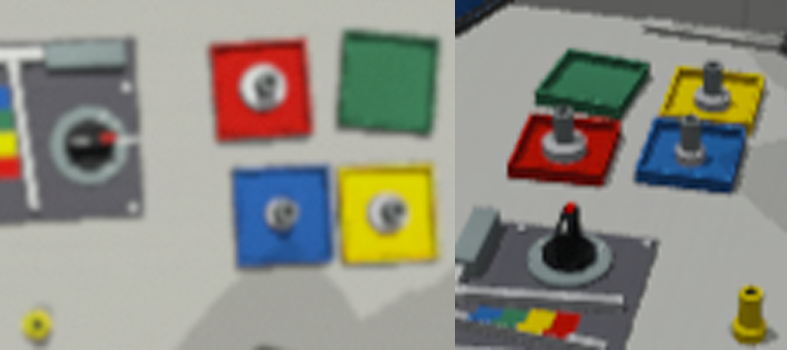

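The picture shows the bushes upright and central in red (265,88), blue (282,213) and yellow (387,211), and the dial mark (110,138) still on its line. Nothing is touched.

```bash
python3 -c "
from workcell import ctrl
print(ctrl.close_job())"
```

```text
the job is handed in; nothing more can be done
None
```

The job is handed in, with no verdict returned: the dial is on its long line, and the three bushes present were gauged together in the lanes and now stand upright in the red, yellow and blue bins.

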